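Set the counting cup on the scale and start the kit

TASK

The blue parts cup has been left upside down on the packing bench. Turn it over and stand it mouth up, wholly on the steel pan of the scale, and only then put the cream turret casting into it, leaving it there. Do not drop or throw the cup, and leave the other castings, the yellow cup, the tape roll, the brown kit box and the brush where they are.

Things in the scene. Friction and masses are not known exactly. Their poses are not given: they have to be found in the camera images.
- cup: Blue plastic parts cup with eight flat sides, straight walls: 60 mm from flat to flat (65 mm over corners), 80 mm tall, wall 3 mm, floor 4 mm thick, 80 g. Origin at the centre of the outside of its floor; its z axis points from the floor to the mouth (pointing down at the start). The eight flats face along its x and y axes and halfway between them. Stays put when laid on a flat.
- cup_mid (a point): Centre of the blue cup, on its axis, 40 mm from floor and rim.
- scale: White counting scale, 210 mm (x) by 170 mm (y), fixed to the bench. Origin under its centre; the dark display and two blue keys are at its -x end, flush with its 36 mm high case.
- pan (a point): Centre of the top face of the scale's square steel pan, 150 by 150 mm, sides along the scale's x and y axes, 46 mm above the bench. The pan does not move.
- mat: Dark green mat on the bench, 260 mm (x) by 170 mm (y), 2 mm thick, fixed. The three castings lie on it in a row along its x axis. Origin under its centre.
- turret: Cream resin turret casting, 25 g: block 30 mm (x) by 26 mm (y) by 18 mm high, a round hatch 18 mm across and 6 mm high on top, and a stub of gun barrel, 7 mm thick, sticking out 12 mm from its +x face. Origin at the centre of the block's underside, z up.
- turret_mid (a point): Centre of the turret's block, 9 mm above its underside.
- hull: Dark grey hull casting lying on the mat, 56 by 40 by 18 mm, to be left alone. Origin under its centre.
- wheel: Dark grey wheel casting lying on the mat, 34 mm across, 13 mm high, to be left alone. Origin under its centre.
- cup_yellow: Yellow cup of the same shape as the blue one, standing mouth up and empty beyond it, to be left alone. Origin under its floor.
- tape: Roll of brown tape lying flat, 100 mm across, 48 mm high, to be left alone. Origin under its centre.
- kit_brown: Closed brown cardboard kit box, 134 by 89 by 47 mm, to be left alone. Origin under its centre.
- brush: Small brush lying on the bench at the far left, to be left alone.
Not all that is in view belongs to the job. There is more than one size of the turret; the job needs the smallest.

How it is judged (in metres and radians):
On the way, in this order (a step that is already met when the one before it is completed fails the run):
1. the blue cup stands mouth up on the scale's pan, at rest, before the turret is put in (angle between cup's own z axis and vertical below 0.12 rad and z of cup in the frame of pan between -0.006 and 0.006 m and x of cup in the frame of pan between -0.048 and 0.048 m and y of cup in the frame of pan between -0.048 and 0.048 m and linear speed of cup below 0.03 m/s and distance between turret_mid and cup_mid above 0.06 m), for 0.2 s.
2. the turret casting is in the cup, which still stands on the pan (angle between cup's own z axis and vertical below 0.12 rad and z of cup in the frame of pan between -0.006 and 0.006 m and x of cup in the frame of pan between -0.048 and 0.048 m and y of cup in the frame of pan between -0.048 and 0.048 m and z of turret_mid in the frame of cup between 0.004 and 0.065 m and x of turret_mid in the frame of cup between -0.027 and 0.027 m and y of turret_mid in the frame of cup between -0.027 and 0.027 m), for 0.2 s.
At the end, for the whole second after the job is handed in: The blue cup stands mouth up (within 7 degrees) on the scale's steel pan, its centre at most 48 mm from the pan's centre along each side, with the cream turret casting inside it, both at rest and released (all of step 2 and linear speed of each of cup, turret below 0.03 m/s); the robot touches nothing.
It fails at once if the blue cup is dropped or thrown (moves faster than 1 m/s while the fingers do not touch it) (linear speed of cup above 1 m/s and contact force between the fingers and cup below 0.01 N).
It fails at once if a bystander is moved by more than 40 mm (distance of any of cup_yellow, tape, kit_brown, brush, hull, wheel from where it was at the start of the episode above 0.04 m).
It also fails if it takes over 72 s, if anything falls off the work surface, if the arm or the gripper's body presses on something with over 40 N, if the wrist force passes 120 N, or if a joint passes its speed limit or range.

ROBOT

A 6-joint arm with a two-finger parallel gripper is mounted at the origin on the work surface. World frame = base frame: x ahead of the robot, y to its left, z up, the work surface at z = 0. Lengths are in mm, angles in rad, forces in N, time in s.
With the tool pointing down it reaches from about 275 to 750 mm from the base axis. Payload 10.2 kg.
Tool frame: the origin (TCP) lies at the very end of the fingers, on their centre line; the grasp point (between the pads) lies ctrl.grip_depth behind it (ctrl.grip_depth is the distance from the TCP to the grasp point, in mm); z points along the fingers, y is the direction in which the jaws open and shut (so a half turn about z gives the same grasp; the last joint's range is limited). The gripper opens to 85 mm and grips with 20 to 120 N. Pads are 22 mm wide; open, the fingers measure 114 mm over their backs; the gripper's body (76 mm by 85 mm) begins 54 mm behind the grasp point. The pads swing forward as they close: fully open they stand 13 mm farther back than shut.
Start: joints at [1.05, 0.313, 1.498, -0, 1.331, -0.223], TCP at [154.057, 501.894, 231.294] pointing down, gripper open.
Joint ranges: [-2.94, 2.94], [-0.97, 2.17], [0.19, 2.56], [-1.23, 4.37], [0.02, 3.11], [-2.88, 2.88]. Speed limits (rad/s): [2.39, 2.39, 3.01, 3.14, 3.14, 3.14].

INTERFACE

Orientations are given as a unit quaternion [w, x, y, z].
In Python, from rig import telemetry, eyes, ctrl, nets gives the robot as it stands. The module is installed in compiled form; this text tells all that it offers.
- The arm moves only by the tool drive_tool, never from a script. Its argument "series" is text: rows parted by semicolons, each of 7 numbers parted by spaces: the shift along the tool's x, y, z normalised to -1 to 1, where 1 is 0.12 m, then the turn, a rotation vector about the tool's x, y, z normalised to -1 to 1, where 1 is 0.5 rad, then the opening, from 0 (shut) to 1 (fully open). In form: tx ty tz wx wy wz hand; .... A call has 1 to 20 rows; each row is the pose to reach, as a shift and turn from the pose measured when the call began, along the tool's axes at that moment; what a row does not reach only later rows make up. A row lasts 1/10 s, in which the tool goes at most 50 mm and 8.59 degrees, less where a joint would pass 70% of its speed; a pose out of reach is approached as far as the arm can. A call with a number of a shift or a turn outside -1 to 1 is refused whole. A call with a gripper value outside its range is refused whole. The fingers move at their own pace and stop on an object; "newtons" is the grip in N (left out, the last holds). Time passes only in rows, so rows that repeat a pose let the fingers close. It gives the time, the measured TCP pose, the force and the opening at its end, in the units of the state.
- telemetry.sense(): the state, without advancing time (a new reading comes with each control period).
- eyes.capture(name): name is "scene" or "top" or "wrist"; returns a dict with "frame" (420x560x3 uint8, red, green, blue), "fx", "fy", "cx", "cy" (pixels), "view" (4x4, takes a point from world to camera coordinates). Camera axes: x right, y up, looking along -z (the intrinsics and any distortion apply to the point x, -y, -z); pixel columns grow to the right and rows downward; lengths in mm; the calibration is good to about 2 mm. The wrist camera is an equidistant fisheye: a pixel r from the principal point sees the ray r / f radians off the axis. A picture is of the moment at which its call begins. There is no depth.
- ctrl.finish_job(): hands the job in, once; it reports no verdict.
Trained networks look in a picture, given as the dict that the camera call returned (one of the last four; its "shot" number tells which), for a name from the list of things; names that differ only in an ending like _2 or _b are one class to them, and where a whole thing is asked for, a point or a joint stands for the part that bears it (a point fixed in the world has none). Each returns a list of dicts, best first, with "confidence" (0 to 1); they miss things now and then, are a little off and sometimes report something else, mostly with a low value. They report only what shows in the picture. A call takes as long as a camera call. They do not tell look-alikes from the thing itself.
- nets.spot_in(name, picture): "rect" ([left, top, right, bottom] in pixels, round what is visible of it).
The state is a dict: "time_s": time; "joints": joint angles; "dq": joint speeds; "tau": joint torques, N m; "eef_pos": TCP position; "ee_rot": TCP orientation; "force": force on the tool from outside, world axes, zero at the start; "wrist_torque": the same for the moment, N m; "grip_width": opening from 0.0 (shut) to 1.0 (fully open).
Only numpy, scipy, OpenCV 4.12 (cv2) and the standard library are available. Lean on these libraries where they do the work, as an engineer would, in place of code of your own. Each camera call takes 0.05 s, during which the arm holds its last target. There are 200 camera calls.

## Working session

There is one attempt and no reset: what is moved stays moved. The work goes in short steps, Python scripts to look and compute and a tool call to move; the robot and the scene stay as the last step left them, time stands still between calls to the robot, and variables do not carry over. Pictures are saved under pics/ and viewed, about 8 in all and at most 12, crops included, and the job is handed in when it is done.

Besides the shell and the picture viewer there is one more tool, called after "Emit:" as name(argument=value, ...) on one line, values as JSON. drive_tool: Moves the arm, as the interface text tells. Scaled input: -1 to 1 covers 0.12 m each way for a shift and 0.5 rad each way for a turn. Its arguments: {"type":"object","properties":{"series":{"type":"string"},"newtons":{"type":"number"}},"required":["series"]}

```bash
mkdir -p pics; cat > h.py <<'E'
import numpy as np, cv2
from rig import telemetry, eyes, ctrl, nets
def cap(n,fn=None):
    p=eyes.capture(n)
    if fn: cv2.imwrite('pics/'+fn,cv2.cvtColor(p['frame'],cv2.COLOR_RGB2BGR))
    return p
E
python3 - <<'E'
from h import *
s=telemetry.sense(); print(s['time_s'],s['eef_pos'],s['ee_rot'],s['grip_width'],ctrl.grip_depth)
a=cap('scene');b=cap('top')
cv2.imwrite('pics/s1.png',cv2.cvtColor(a['frame'],cv2.COLOR_RGB2BGR));cv2.imwrite('pics/t1.png',cv2.cvtColor(b['frame'],cv2.COLOR_RGB2BGR))
for p in(a,b):
    print({k:np.round(v,3).tolist() if k=='view' else v for k,v in p.items() if k!='frame'})
    for n in['cup','scale','turret','hull','wheel','tape','kit_brown','mat','brush']:
        print(n,[(np.round(d['rect']).tolist(),round(d['confidence'],2)) for d in nets.spot_in(n,p)][:4])
E
```

```text
0.0 [153.92226234 501.66386032 230.75389535] [-2.28710164e-04  1.48341345e-01  9.88936019e-01 -5.85277060e-04] 0.9980668725331004 18.700000000000003
{'fx': 382.67236609970615, 'fy': 382.67236609970615, 'cx': 276.0283154542489, 'cy': 211.07220005867427, 'view': [[0.807, 0.591, 0.001, -481.097], [-0.495, 0.675, 0.547, 213.645], [0.323, -0.442, 0.837, -1199.868], [0.0, 0.0, 0.0, 1.0]], 'shot': 1}
cup [([254.0, 202.0, 279.0, 239.0], 0.85), ([309.0, 103.0, 361.0, 134.0], 0.3)]
scale [([252.0, 126.0, 340.0, 196.0], 0.68)]
turret [([122.0, 343.0, 143.0, 372.0], 0.86), ([178.0, 373.0, 209.0, 394.0], 0.82), ([186.0, 303.0, 200.0, 315.0], 0.5)]
hull [([148.0, 279.0, 179.0, 308.0], 0.84)]
wheel [([138.0, 266.0, 153.0, 280.0], 0.66)]
tape [([338.0, 210.0, 378.0, 253.0], 0.87)]
kit_brown [([244.0, 302.0, 322.0, 374.0], 0.86), ([254.0, 126.0, 343.0, 194.0], 0.69)]
mat [([111.0, 238.0, 233.0, 354.0], 0.74)]
brush [([304.0, 101.0, 360.0, 131.0], 0.87)]
{'fx': 386.81363414011037, 'fy': 386.81363414011037, 'cx': 284.6424132375942, 'cy': 209.6793257565142, 'view': [[-0.004, -1.0, -0.002, 17.948], [0.996, -0.004, 0.091, -590.695], [-0.091, -0.001, 0.996, -1173.44], [0.0, 0.0, 0.0, 1.0]], 'shot': 2}
cup [([276.0, 210.0, 295.0, 229.0], 0.79)]
scale [([182.0, 211.0, 237.0, 280.0], 0.63)]
turret [([404.0, 179.0, 422.0, 198.0], 0.54)]
hull [([371.0, 242.0, 384.0, 257.0], 0.53)]
wheel [([335.0, 134.0, 367.0, 179.0], 0.49), ([369.0, 272.0, 381.0, 281.0], 0.47)]
tape [([228.0, 141.0, 264.0, 178.0], 0.74)]
kit_brown [([333.0, 133.0, 366.0, 179.0], 0.61)]
mat [([347.0, 209.0, 397.0, 291.0], 0.91)]
brush [([124.0, 221.0, 138.0, 288.0], 0.95), ([274.0, 213.0, 297.0, 233.0], 0.45)]
```

View pics/s1.png

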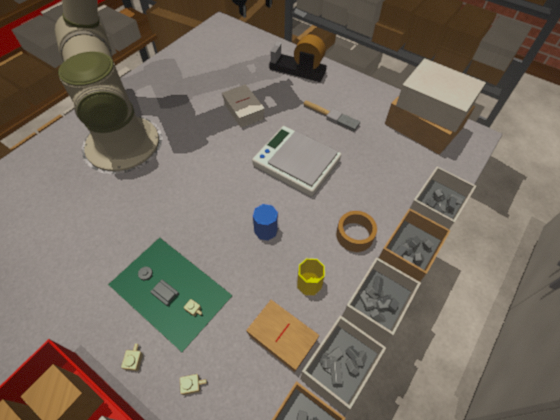

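View pics/t1.png

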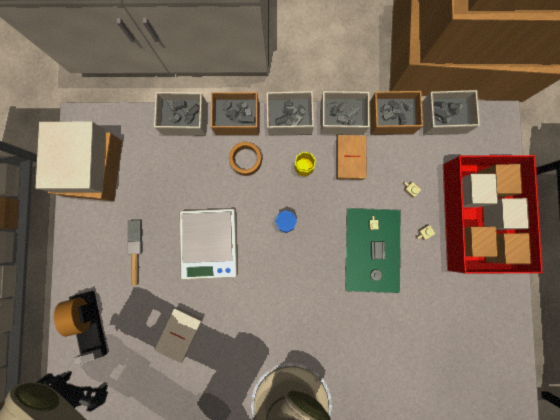

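The scene view shows the inverted blue cup at (265,222), the scale at (297,158), the mat's turret at (193,308) and two larger look-alikes off the mat at (132,358) and (190,384). In the top view they are at (286,221), (208,244), (374,224), (412,188) and (427,232).

```bash
cat >> h.py <<'E'
def ray(p,u,v,fish=False):
    V=np.array(p['view']);R=V[:3,:3];o=-R.T@V[:3,3]
    a=np.array([(u-p['cx'])/p['fx'],(v-p['cy'])/p['fy']])
    if fish:
        r=np.hypot(*a)+1e-9;d=np.array([np.sin(r)*a[0]/r,-np.sin(r)*a[1]/r,-np.cos(r)])
    else: d=np.array([a[0],-a[1],-1.])
    d=R.T@d; return o,d/np.linalg.norm(d)
def onz(p,u,v,z,fish=False):
    o,d=ray(p,u,v,fish); return o+d*(z-o[2])/d[2]
def tri(rays):
    A=np.zeros((3,3));b=np.zeros(3)
    for o,d in rays:
        M=np.eye(3)-np.outer(d,d);A+=M;b+=M@o
    return np.linalg.solve(A,b)
def proj(p,X,fish=False):
    V=np.array(p['view']);c=V[:3,:3]@np.array(X,float)+V[:3,3];x,y,z=c[0],-c[1],-c[2]
    if fish:
        q=np.hypot(x,y)+1e-9;t=np.arctan2(q,z);return p['cx']+p['fx']*t*x/q,p['cy']+p['fy']*t*y/q
    return p['cx']+p['fx']*x/z,p['cy']+p['fy']*y/z
def blobs(p,lo,hi,amin=20):
    hsv=cv2.cvtColor(p['frame'],cv2.COLOR_RGB2HSV);m=cv2.inRange(hsv,lo,hi)
    n,l,s,c=cv2.connectedComponentsWithStats(m)
    return m,l,sorted([(int(s[i,4]),s[i,:4].tolist(),c[i].round(1).tolist(),i) for i in range(1,n) if s[i,4]>=amin],reverse=True)
E
python3 - <<'E'
from h import *
a=cap('scene');b=cap('top')
for p in(a,b):
    print('blue',blobs(p,(105,150,60),(130,255,255))[2][:3])
    print('green',blobs(p,(65,80,30),(90,255,200))[2][:2])
    print('cream',blobs(p,(22,30,150),(40,120,255))[2][:5])
    print('yel',blobs(p,(24,180,100),(35,255,255))[2][:2])
for z in(0,80): print('cup scene/top',z,onz(a,265,222,z)[:2],onz(b,286,221,z)[:2])
print('turret tri',tri([ray(a,193,308),ray(b,374,224)]))
print('pan corners', [onz(b,u,v,46)[:2].round() for u,v in((182,210),(234,210),(181,266),(235,266))],'scale', [onz(b,u,v,36)[:2].round() for u,v in((181,278),(237,277),(180,210),(235,208))])
print('bigs',[onz(b,u,v,0)[:2].round() for u,v in((412,188),(427,232))],'mat',[onz(b,u,v,2)[:2].round() for u,v in((347,209),(400,209),(346,291),(400,291))])
E
```

```text
blue [(382, [253, 205, 24, 21], [264.8, 214.8], 3)]
green [(6042, [109, 238, 122, 114], [170.7, 292.9], 9)]
cream [(310, [180, 374, 26, 19], [189.3, 383.0], 93), (283, [437, 89, 41, 22], [456.2, 99.5], 28), (280, [121, 343, 19, 26], [130.5, 358.0], 84), (146, [184, 299, 17, 15], [191.9, 306.5], 69), (70, [417, 59, 15, 13], [423.9, 64.4], 9)]
yel [(722, [298, 259, 26, 36], [310.2, 275.9], 1)]
blue [(314, [276, 211, 20, 21], [285.7, 220.9], 1)]
green [(3868, [346, 209, 54, 83], [372.4, 250.5], 1)]
cream [(1695, [36, 122, 56, 67], [72.8, 157.9], 53), (498, [471, 174, 25, 29], [482.3, 186.3], 118), (436, [503, 199, 24, 29], [513.3, 211.6], 122), (194, [173, 309, 26, 21], [185.5, 318.7], 168), (137, [418, 226, 18, 14], [427.0, 232.4], 144)]
yel [(368, [295, 152, 20, 24], [304.4, 163.4], 1)]
cup scene/top 0 [535.53065821  32.36987912] [557.24097137  11.43405794]
cup scene/top 80 [566.6547352   -5.64692483] [552.26456288  11.59590712]
turret tri [ 546.59315924 -262.8424845    13.28141896]
pan corners [array([589., 329.]), array([589., 170.]), array([420., 329.]), array([419., 166.])] scale [array([383., 331.]), array([386., 161.]), array([590., 338.]), array([596., 169.])]
bigs [array([ 661., -391.]), array([ 521., -433.])] mat [array([ 594., -182.]), array([ 594., -350.]), array([ 338., -174.]), array([ 338., -342.])]
```

Emit:
drive_tool(series="-1 -0.36 0 0 0 0 1;-1 -0.36 0 0 0 0 1;-1 -0.36 0 0 0 0 1;-1 -0.36 0 0 0 0 1")

```text
time_s: 1.5
eef_pos: [258.4, 423.8, 231.3]
ee_rot: [0.0, 0.15, 0.989, -0.0]
force: [-0.1, 0.4, 0.1]
grip_width: 1.003
```

Emit:
drive_tool(series="-1 -0.36 0 0 0 -0.6 1;-1 -0.36 0 0 0 -0.6 1;-1 -0.36 0 0 0 -0.6 1;-1 -0.36 0 0 0 -0.6 1")

```text
time_s: 1.9
eef_pos: [362.9, 344.9, 231.3]
ee_rot: [0.001, 0.003, 1.0, -0.0]
force: [-0.9, -0.9, 0.0]
grip_width: 1.002
```

Emit:
drive_tool(series="-0.8 -0.7 0 0 0 0 1;-0.8 -0.7 0 0 0 0 1;-0.8 -0.7 0 0 0 0 1;-0.8 -0.7 0 0 0 0 1;-0.8 -0.7 0 0 0 0 1")

```text
time_s: 2.4
eef_pos: [458.0, 261.0, 231.3]
ee_rot: [0.0, 0.003, 1.0, -0.0]
force: [-0.4, -0.1, 0.1]
grip_width: 1.001
```

```bash
python3 - <<'E'
from h import *
s=telemetry.sense(); print(s['time_s'],s['eef_pos'],s['ee_rot'])
p=cap('wrist','w1.png')
print({k:np.round(v,3).tolist() if k=='view' else v for k,v in p.items() if k!='frame'})
for n in['cup','scale','turret']: print(n,[(np.round(d['rect']).tolist(),round(d['confidence'],2)) for d in nets.spot_in(n,p)][:4])
E
```

```text
2.4 [457.98313554 261.02618915 231.28533815] [ 2.23414937e-04  2.67350950e-03  9.99996375e-01 -2.27231160e-04]
{'fx': 325.19226210127806, 'fy': 325.19226210127806, 'cx': 280.32627273298414, 'cy': 208.24866282168617, 'view': [[0.006, 1.0, -0.0, -265.483], [-0.956, 0.005, -0.294, 473.628], [-0.294, 0.002, 0.956, -245.763], [0.0, 0.0, 0.0, 1.0]], 'shot': 5}
cup [([54.0, 226.0, 126.0, 297.0], 0.77)]
scale [([193.0, 111.0, 353.0, 289.0], 0.63)]
turret []
```

View pics/w1.png

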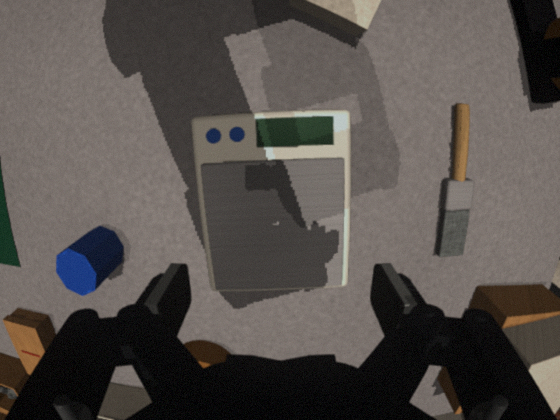

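The wrist view shows the scale with the steel pan's corners at about (203,163), (344,158), (347,286) and (213,290). The blue cup is at (90,260).

Emit:
drive_tool(series="0 -1 0 0 0 0 1;0 -1 0 0 0 0 1;0 -1 0 0 0 0 1;0 -1 0 0 0 0 1")

```text
time_s: 3.0
eef_pos: [457.0, 140.3, 232.0]
ee_rot: [0.001, 0.003, 1.0, -0.0]
force: [-0.5, 0.6, 0.7]
grip_width: 1.001
```

Emit:
drive_tool(series="0 -1 0 0 0 0 1;0 -1 0 0 0 0 1;0 -1 0 0 0 0 1;0 -1 0 0 0 0 1;0 -1 0 0 0 0 1")

```text
time_s: 3.5
eef_pos: [456.4, 21.6, 232.2]
ee_rot: [0.001, 0.002, 1.0, -0.0]
force: [-0.4, 0.3, 0.8]
grip_width: 1.001
```

```bash
cat > /tmp/w1view.txt <<'E'
E
python3 - <<'E'
from h import *
p=cap('wrist','w2.png'); s=telemetry.sense(); print(s['eef_pos'])
V=np.array(p['view']);R=V[:3,:3];print('cam',(-R.T@V[:3,3]).round(1))
q=dict(p);q['view']=np.array([[0.006,1.0,0,-265.483],[-.956,.005,-.294,473.628],[-.294,.002,.956,-245.763],[0,0,0,1]])
print('pan',[onz(q,u,v,46,True)[:2].round(1) for u,v in((203,163),(344,158),(347,286),(213,290))])
m,l,bl=blobs(p,(105,150,40),(130,255,255),200)
for b in bl[:2]:
    print(b)
    c=cv2.findContours((l==b[3]).astype('u1'),0,1)[0][0]
    print(cv2.approxPolyDP(c,3,True)[:,0].tolist())
E
python3 -c "
import cv2;i=cv2.imread('pics/w2.png');cv2.imwrite('pics/w2c.png',cv2.resize(i[150:400,150:450],None,fx=2.4,fy=2.4))"
```

```text
[456.36599785  21.86279414 232.13880843]
cam [380.   23.8 375.1]
pan [array([433.4, 182.9]), array([429.4, 328.7]), array([579.7, 341.2]), array([584.4, 182.3])]
(3172, [244, 228, 60, 79], [273.4, 270.8], 3)
[[273, 228], [256, 236], [244, 284], [255, 300], [275, 306], [294, 299], [303, 278], [300, 262], [295, 262], [294, 252], [298, 252], [299, 258], [299, 250], [292, 249], [295, 245], [291, 234], [283, 232], [285, 235], [281, 236], [281, 230]]
```

View pics/w2c.png

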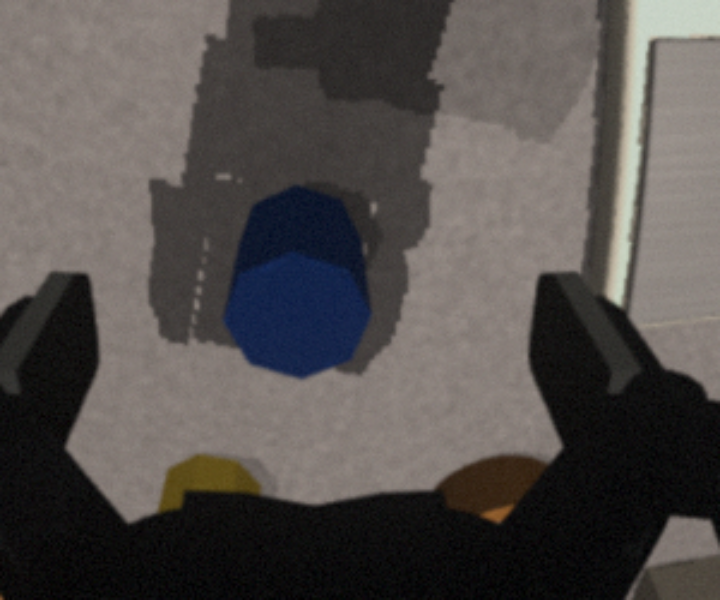

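The crop shows the cup's floor octagon with corners at roughly (298,251), (350,266), (370,310), (350,359), (300,377), (250,359), (225,313) and (246,265) in crop pixels. The corners point along the world axes, so the grasp needs about 22° of yaw.

```bash
python3 - <<'E'
from h import *
p=cap('wrist')
P=np.array([(298,251),(350,266),(370,310),(350,359),(300,377),(250,359),(225,313),(246,265)])/2.4+150-0.5*0.6
for z in (78,80,82):
    W=np.array([onz(p,u,v,z,True)[:2] for u,v in P]);c=W.mean(0);d=W-c
    ang=np.degrees(np.arctan2(d[:,1],d[:,0]));print(z,c.round(1),np.hypot(*d.T).mean().round(1),(((ang+22.5)%45)-22.5).round(1))
# bottom vertices check height: near rim (298,186) crop is bench point
print('bottom -x vertex',onz(p,298/2.4+150,186/2.4+150,0,True).round(1))
E
```

```text
78 [551.2  16.8] 32.2 [-0.3  1.8  3.5 -1.   0.4  1.8 -0.8 -2.6]
80 [550.   16.9] 32.0 [-0.3  1.8  3.5 -1.   0.4  1.8 -0.8 -2.6]
82 [548.9  16.9] 31.8 [-0.3  1.8  3.5 -1.   0.4  1.8 -0.8 -2.6]
bottom -x vertex [520.9  15.9   0. ]
```

Emit:
drive_tool(series="-0.25 -0.27 0 0 0 -0.79 1;-0.25 -0.27 0 0 0 -0.79 1;-0.25 -0.27 0 0 0 -0.79 1;-0.25 -0.27 0 0 0 -0.79 1")

```text
time_s: 4.0
eef_pos: [486.4, -9.4, 232.0]
ee_rot: [0.001, -0.196, 0.981, -0.0]
force: [-0.2, -0.2, 0.5]
grip_width: 1.0
```

Emit:
drive_tool(series="0 0 0.4 0 -0.79 0 1;0 0 0.4 0 -0.79 0 1;0 0 0.4 0 -0.79 0 1;0 0 0.4 0 -0.79 0 1")

```text
time_s: 4.4
eef_pos: [484.8, -8.7, 183.3]
ee_rot: [0.193, -0.19, 0.962, 0.039]
force: [-0.2, -0.3, 0.3]
grip_width: 0.996
```

Emit:
drive_tool(series="0 0 0 0 -0.79 0 1;0 0 0 0 -0.79 0 1;0 0 0 0 -0.79 0 1;0 0 0 0 -0.79 0 1;0 0 0 0 -0.79 0 1")

```text
time_s: 4.9
eef_pos: [500.7, 29.5, 231.6]
ee_rot: [0.348, -0.162, 0.921, 0.064]
force: [-0.0, 1.1, -0.5]
grip_width: 0.995
```

```bash
cat >> h.py <<'E'
from scipy.spatial.transform import Rotation as Ro
def pose():
    s=telemetry.sense();q=s['ee_rot'];R=Ro.from_quat([q[1],q[2],q[3],q[0]]).as_matrix()
    return s,np.array(s['eef_pos']),R
def go(target,Rt=None):
    s,p,R=pose();d=R.T@(np.array(target)-p)/120
    w=np.zeros(3) if Rt is None else Ro.from_matrix(R.T@Rt).as_rotvec()/.5
    return d.round(3),w.round(3)
def Rt(psi,pitch):  # pitch: deg of tool z below horizontal, heading psi; y horizontal
    a=np.radians(psi);b=np.radians(pitch)
    z=np.array([np.cos(a)*np.cos(b),np.sin(a)*np.cos(b),-np.sin(b)]);y=np.array([-np.sin(a),np.cos(a),0])
    return np.c_[np.cross(y,z),y,z]
E
python3 - <<'E'
from h import *
s,p,R=pose();print(s['time_s'],p.round(1),s['joints'].round(2) if hasattr(s['joints'],'round') else s['joints']);print(R.round(3))
print(go([486,-11,116],Rt(22.5,45)))
E
```

```text
4.9 [500.7  29.5 231.6] [-0.43 -0.03  2.07  0.8   0.71 -2.88]
[[-0.705 -0.344  0.62 ]
 [-0.255  0.939  0.231]
 [-0.662  0.005 -0.75 ]]
(array([ 0.81 , -0.279,  0.568]), array([-0.049, -0.124, -0.068]))
```

```bash
python3 - <<'E'
from h import *
print(go([470,40,190],Rt(-22.5,45)))
s,p,R=pose()
H=Ro.from_matrix(R)*Ro.from_rotvec(Ro.from_matrix(R.T@Rt(-22.5,45)).as_rotvec()/2)
print(go([470,40,190],H.as_matrix()))
E
```

```text
(array([0.388, 0.169, 0.121]), array([ 1.026, -0.122,  1.077]))
(array([0.388, 0.169, 0.121]), array([ 0.513, -0.061,  0.539]))
```

Emit:
drive_tool(series="0.39 0.17 0.12 0.51 -0.06 0.54 1;0.39 0.17 0.12 0.51 -0.06 0.54 1;0.39 0.17 0.12 0.51 -0.06 0.54 1;0.39 0.17 0.12 0.51 -0.06 0.54 1")

```text
time_s: 5.3
eef_pos: [469.7, 41.1, 189.3]
ee_rot: [0.367, 0.009, 0.93, -0.004]
force: [-0.4, -0.4, 0.7]
grip_width: 0.996
```

Emit:
drive_tool(series="0 0 0 0.51 -0.06 0.54 1;0 0 0 0.51 -0.06 0.54 1;0 0 0 0.51 -0.06 0.54 1;0 0 0 0.51 -0.06 0.54 1;0 0 0 0.51 -0.06 0.54 1")

```text
time_s: 5.8
eef_pos: [463.7, 40.0, 181.9]
ee_rot: [0.346, 0.098, 0.932, -0.042]
force: [-0.5, -0.3, -1.3]
grip_width: 1.001
```

```bash
python3 - <<'E'
from h import *
s,p,R=pose();print(s['time_s'],p.round(1),np.round(s['joints'],2));print(R.round(3))
print('pre',go([486,43,116],Rt(-22.5,45)),'grasp',go([564,10.5,31.5],Rt(-22.5,45)))
p=cap('wrist');m,l,bl=blobs(p,(105,150,40),(130,255,255),200);print(bl[:2])
print('expected cup axis mid', proj(p,[551,16,40],True),proj(p,[551,16,80],True),proj(p,[551,16,0],True))
E
```

```text
5.8 [463.7  40.  181.9] [-0.13 -0.02  2.22 -0.26  0.24 -1.27]
[[-0.741  0.212  0.637]
 [ 0.154  0.977 -0.146]
 [-0.654 -0.01  -0.757]]
pre (array([0.225, 0.069, 0.53 ]), array([ 0.23 , -0.143,  0.276])) grasp (array([ 0.162, -0.051,  1.517]), array([ 0.23 , -0.143,  0.276]))
[(5758, [241, 116, 68, 102], [275.2, 168.1], 3), (233, [473, 0, 19, 15], [481.8, 6.1], 1)]
expected cup axis mid (np.float64(274.9789164042054), np.float64(164.74401813060322)) (np.float64(274.12803384253806), np.float64(199.2315546640683)) (np.float64(275.74074604935305), np.float64(135.4116658500568))
```

```bash
cat > kin.py <<'E'
from h import *
from scipy.optimize import least_squares
def fk(q,k):
    h,L1,L2,d,o,a,b=k
    A=Ro.from_euler('z',q[0]);p=A.apply([b,o,h]);A=A*Ro.from_euler('y',q[1]);p=p+A.apply([0,0,L1])
    A=A*Ro.from_euler('y',q[2]);p=p+A.apply([a,0,L2]);A=A*Ro.from_euler('z',q[3])*Ro.from_euler('y',q[4]);p=p+A.apply([0,0,d])
    return p,A*Ro.from_euler('z',q[5]+np.pi/2)
E
python3 - <<'E'
from kin import *
s,p,R=pose()
D=[([1.05,.313,1.498,0,1.331,-.223],[154.057,501.894,231.294]),([-.43,-.03,2.07,.8,.71,-2.88],[500.7,29.5,231.6]),(s['joints'],p)]
f=lambda k:np.concatenate([fk(q,k)[0]-x for q,x in D]+[[(v-w)*.01 for v,w in zip(k,[300,450,400,250,120,0,0])]])
r=least_squares(f,[300,450,400,250,120,0,0]);print(r.x.round(1),r.fun.round(1))
print(fk(s['joints'],r.x)[1].as_matrix().round(2));print(R.round(2))
E
```

```text
[195.6 440.5 397.2 254.1 116.4  36.7  -0.7] [-0.3  0.  -0.8  0.4 -0.6  1.9 -0.4  0.2 -1.1 -1.  -0.1 -0.   0.  -0.
  0.4 -0. ]
[[-0.74  0.22  0.64]
 [ 0.16  0.98 -0.15]
 [-0.65 -0.01 -0.76]]
[[-0.74  0.22  0.64]
 [ 0.16  0.98 -0.15]
 [-0.65 -0.01 -0.76]]
```

```bash
cat >> kin.py <<'E'
K=np.array([195.6,440.5,397.2,254.1,116.4,36.7,-.7])
LO=np.array([-2.94,-.97,.19,-1.23,.02,-2.88]);HI=np.array([2.94,2.17,2.56,4.37,3.11,2.88])
def ik(pos,R,n=25):
    rng=np.random.default_rng(0);out=[]
    Rm=Ro.from_matrix(R)
    def f(q):
        p,A=fk(q,K);return np.r_[(p-pos)/100,(A.inv()*Rm).as_rotvec()]
    for i in range(n):
        q0=LO+(HI-LO)*rng.random(6);q0[0]=rng.uniform(-.6,.6)
        r=least_squares(f,q0,bounds=(LO,HI))
        if r.cost<1e-6 and not any(np.abs(r.x-o).max()<.02 for o in out): out.append(r.x)
    return [o.round(2).tolist() for o in out]
def spin(R,a): return (Ro.from_matrix(R)*Ro.from_euler('z',a)).as_matrix()
E
python3 - <<'E'
from kin import *
def T(G,psi,pit,dep=22): R=Rt(psi,pit);return np.array(G)+dep*R[:,2],R
for G,psi,pit,n in[([551,16,45],-22.5,45,'pick'),([551,16,45],-22.5,60,'pick60'),([551,16,30],-22.5,45,'lay'),([551,16,150],-22.5,45,'lift'),([551,16,30],-22.5,90,'regrasp'),([551,16,30],-22.5,110,'regrasp110'),([505,250,106],15,0,'place0'),([505,250,106],15,20,'place20'),([505,250,106],40,20,'place20 h40'),([505,250,106],-10,20,'place20 h-10')]:
    p,R=T(G,psi,pit);print(n,ik(p,R),'| spin',ik(p,spin(R,np.pi)))
E
```

```text
pick [[-0.1, 0.54, 2.09, 3.85, 0.32, 1.1]] | spin [[-0.1, 0.54, 2.09, 3.85, 0.32, -2.04]]
pick60 [[-0.13, 0.51, 1.96, -0.69, 0.21, -0.66]] | spin [[-0.13, 0.51, 1.96, -0.69, 0.21, 2.48]]
lay [[-0.1, 0.58, 2.09, 3.78, 0.35, 1.17]] | spin [[-0.1, 0.58, 2.09, 3.78, 0.35, -1.97]]
lift [] | spin []
regrasp [[-0.18, 0.64, 1.64, 0.0, 0.86, -1.36]] | spin [[-0.18, 0.64, 1.64, -0.0, 0.86, 1.78]]
regrasp110 [[-0.21, 0.78, 1.4, 0.06, 1.3, -1.42]] | spin [[-0.21, 0.78, 1.4, 0.06, 1.3, 1.72]]
place0 [[0.24, 0.79, 2.24, 3.12, 1.47, 1.57]] | spin [[0.24, 0.79, 2.24, 3.12, 1.47, -1.57]]
place20 [[0.24, 0.55, 2.24, 3.12, 0.87, 1.58]] | spin [[0.24, 0.55, 2.24, 3.12, 0.87, -1.56]]
place20 h40 [[-0.02, 0.55, 2.23, 2.29, 0.97, 1.85]] | spin [[-0.02, 0.55, 2.23, 2.29, 0.97, -1.29]]
place20 h-10 [[0.49, 0.6, 2.08, 3.99, 0.89, 1.21]] | spin [[0.49, 0.6, 2.08, 3.99, 0.89, -1.93]]
```

```bash
python3 - <<'E'
from kin import *
def T(G,psi,pit,dep=22): R=Rt(psi,pit);return np.array(G)+dep*R[:,2],R
def show(n,G,psi,pit):
    p,R=T(G,psi,pit);print(n,G,psi,pit,ik(p,R,12),'| spin',ik(p,spin(R,np.pi),12))
for psi in(22.5,67.5,112.5,-67.5,-112.5): show('pick',[551,16,45],psi,45)
for psi in(60,90,-30,-60): show('lay',[450,120,30],psi,45)
for psi in(60,90,120): show('re',[450,120,30],psi,90)
for psi in(40,60,90,120): show('place',[505,250,106],psi,15)
E
```

```text
pick [551, 16, 45] 22.5 45 [[-0.41, 0.54, 2.1, 1.74, 0.54, 2.31]] | spin [[-0.41, 0.54, 2.1, 1.74, 0.54, -0.83]]
pick [551, 16, 45] 67.5 45 [[-0.5, 0.67, 1.79, 0.95, 1.05, 2.38]] | spin [[-0.5, 0.67, 1.79, 0.95, 1.05, -0.76]]
pick [551, 16, 45] 112.5 45 [[-0.4, 0.85, 1.39, 0.52, 1.52, 2.15]] | spin [[-0.4, 0.85, 1.39, 0.52, 1.52, -0.99]]
pick [551, 16, 45] -67.5 45 [[0.1, 0.68, 1.77, -1.16, 0.83, 0.59]] | spin [[0.1, 0.68, 1.77, -1.16, 0.83, -2.55]]
pick [551, 16, 45] -112.5 45 [[0.08, 0.86, 1.37, -0.69, 1.39, 0.78]] | spin [[0.08, 0.86, 1.37, -0.69, 1.39, -2.37]]
lay [450, 120, 30] 60 45 [[-0.38, 0.54, 2.19, 1.31, 0.81, 2.14]] | spin [[-0.38, 0.54, 2.19, 1.31, 0.81, -1.0]]
lay [450, 120, 30] 90 45 [[-0.36, 0.63, 1.96, 0.85, 1.08, 2.16]] | spin [[-0.36, 0.63, 1.96, 0.85, 1.08, -0.98]]
lay [450, 120, 30] -30 45 [[0.26, 0.54, 2.19, 4.37, 0.56, 1.02]] | spin [[0.26, 0.54, 2.19, 4.37, 0.56, -2.13]]
lay [450, 120, 30] -60 45 [[0.36, 0.63, 1.96, -1.2, 0.85, 0.81]] | spin [[0.36, 0.63, 1.96, -1.2, 0.85, -2.34]]
re [450, 120, 30] 60 90 [[0.01, 0.5, 1.9, -0.0, 0.73, -2.61]] | spin [[0.01, 0.5, 1.9, -0.0, 0.73, 0.53]]
re [450, 120, 30] 90 90 [] | spin [[0.01, 0.5, 1.9, -0.0, 0.73, 0.01]]
re [450, 120, 30] 120 90 [[0.01, 0.5, 1.9, 0.0, 0.73, 2.63]] | spin [[0.01, 0.5, 1.9, 0.0, 0.73, -0.52]]
place [505, 250, 106] 40 15 [[-0.03, 0.61, 2.24, 2.33, 1.1, 1.79]] | spin [[-0.03, 0.61, 2.24, 2.33, 1.1, -1.35]]
place [505, 250, 106] 60 15 [[-0.16, 0.64, 2.11, 1.81, 1.19, 1.96]] | spin [[-0.16, 0.64, 2.11, 1.81, 1.19, -1.18]]
place [505, 250, 106] 90 15 [[-0.18, 0.76, 1.8, 1.28, 1.45, 2.16]] | spin [[-0.18, 0.76, 1.8, 1.28, 1.45, -0.99]]
place [505, 250, 106] 120 15 [[-0.1, 0.91, 1.42, 0.94, 1.8, 2.22]] | spin [[-0.1, 0.91, 1.42, 0.94, 1.8, -0.92]]
```

```bash
cat >> h.py <<'E'
def steps(target,Rg,n):
    # n calls, each described relative to predicted start pose of that call
    s,p,R=pose();w=Ro.from_matrix(R.T@Rg).as_rotvec()/n;t=np.array(target,float)
    for i in range(n):
        Ri=R@Ro.from_rotvec(w*i).as_matrix();d=Ri.T@(t-p)/n/120
        print('call',i+1,*d.round(2),*(w/.5).round(2),'rows>=',int(np.ceil(max(np.degrees(np.linalg.norm(w))/8.59,np.linalg.norm(t-p)/n/50)))+1)
E
python3 - <<'E'
from kin import *
Rg=spin(Rt(67.5,45),np.pi); steps([515,-60,160],Rg,3); print(ik([515,-60,160],Rg,10))
E
```

```text
call 1 -0.11 -0.24 0.18 -0.05 0.72 1.25 rows>= 6
call 2 -0.28 -0.12 0.1 -0.05 0.72 1.25 rows>= 6
call 3 -0.31 0.07 -0.01 -0.05 0.72 1.25 rows>= 6
[[-0.7, 0.43, 1.75, 0.76, 1.34, -0.64]]
```

Emit:
drive_tool(series="-0.08 -0.18 0.13 -0.04 0.54 0.94 1;-0.08 -0.18 0.13 -0.04 0.54 0.94 1;-0.08 -0.18 0.13 -0.04 0.54 0.94 1;-0.08 -0.18 0.13 -0.04 0.54 0.94 1;-0.08 -0.18 0.13 -0.04 0.54 0.94 1")

```text
time_s: 6.35
eef_pos: [477.4, 14.4, 176.8]
ee_rot: [0.22, 0.315, 0.921, 0.063]
force: [1.2, -0.4, 0.2]
grip_width: 0.999
```

Emit:
drive_tool(series="-0.2 -0.12 0.1 -0.04 0.54 0.94 1;-0.2 -0.12 0.1 -0.04 0.54 0.94 1;-0.2 -0.12 0.1 -0.04 0.54 0.94 1;-0.2 -0.12 0.1 -0.04 0.54 0.94 1;-0.2 -0.12 0.1 -0.04 0.54 0.94 1")

```text
time_s: 6.85
eef_pos: [491.9, -12.6, 170.5]
ee_rot: [0.078, 0.507, 0.843, 0.163]
force: [-0.9, 0.3, 0.2]
grip_width: 1.0
```

```bash
python3 - <<'E'
from kin import *
s,p,R=pose();print(s['time_s'],p.round(1),np.round(s['joints'],2))
Rg=spin(Rt(67.5,45),np.pi); steps([520,-57,124],Rg,2)
E
```

```text
6.85 [491.9 -12.6 170.5] [-0.43  0.17  1.9   0.39  0.91 -1.13]
call 1 -0.22 -0.05 0.18 -0.04 0.54 0.94 rows>= 5
call 2 -0.26 0.06 0.11 -0.04 0.54 0.94 rows>= 5
```

Emit:
drive_tool(series="-0.22 -0.05 0.18 -0.04 0.54 0.94 1;-0.22 -0.05 0.18 -0.04 0.54 0.94 1;-0.22 -0.05 0.18 -0.04 0.54 0.94 1;-0.22 -0.05 0.18 -0.04 0.54 0.94 1;-0.22 -0.05 0.18 -0.04 0.54 0.94 1")

```text
time_s: 7.35
eef_pos: [505.6, -34.4, 146.3]
ee_rot: [-0.07, 0.661, 0.704, 0.25]
force: [0.4, -0.3, -0.7]
grip_width: 1.0
```

Emit:
drive_tool(series="-0.26 0.06 0.11 -0.04 0.54 0.94 1;-0.26 0.06 0.11 -0.04 0.54 0.94 1;-0.26 0.06 0.11 -0.04 0.54 0.94 1;-0.26 0.06 0.11 -0.04 0.54 0.94 1;-0.26 0.06 0.11 -0.04 0.54 0.94 1")

```text
time_s: 7.85
eef_pos: [518.7, -56.3, 122.4]
ee_rot: [-0.212, 0.767, 0.514, 0.319]
force: [-0.0, 0.8, -0.5]
grip_width: 0.998
```

```bash
python3 - <<'E'
from kin import *
s,p,R=pose();print(s['time_s'],p.round(1),np.round(s['joints'],2))
Rg=spin(Rt(67.5,45),np.pi); print(go([557,30.4,29.4],Rg))
p=cap('wrist','w3.png')
print(blobs(p,(105,150,40),(130,255,255),200)[2][:2],[proj(p,[551,16,z],True) for z in(0,40,80)])
E
```

```text
7.85 [518.7 -56.3 122.4] [-0.69  0.49  1.77  0.78  1.28 -0.7 ]
(array([0.008, 0.018, 1.106]), array([ 0.   , -0.003,  0.007]))
[(7209, [247, 150, 83, 108], [286.5, 200.9], 3)] [(np.float64(284.4126734552575), np.float64(228.31298443075272)), (np.float64(285.0168749759739), np.float64(208.26315773247558)), (np.float64(285.78599911739485), np.float64(182.14827490887095))]
```

View pics/w3.png

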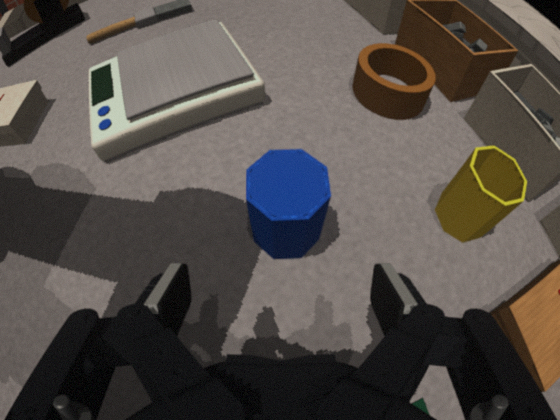

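The view shows the cup centred between the jaws with a flat towards the camera, top face at about (288,186) against an expected (286,182). I'll advance and grip.

Emit:
drive_tool(series="0.01 0 0.35 0 0 0 1;0.01 0 0.6 0 0 0 1;0.01 0 0.6 0 0 0 1")

```text
time_s: 8.2
eef_pos: [537.7, -5.2, 71.0]
ee_rot: [-0.213, 0.765, 0.518, 0.318]
force: [-0.5, -0.3, -0.0]
grip_width: 1.001
```

Emit:
drive_tool(series="0 0.01 0.2 0 0 0 1;0 0.01 0.4 0 0 0 1;0 0.01 0.5 0 0 0 1;0 0.01 0.5 0 0 0 1;0 0.01 0.5 0 0 0 0;0 0.01 0.5 0 0 0 0;0 0.01 0.5 0 0 0 0;0 0.01 0.5 0 0 0 0;0 0.01 0.5 0 0 0 0;0 0.01 0.5 0 0 0 0", newtons=40)

```text
time_s: 9.2
eef_pos: [555.3, 32.7, 29.7]
ee_rot: [-0.212, 0.765, 0.518, 0.318]
force: [-1.7, -2.9, 6.8]
grip_width: 0.698
```

```bash
python3 - <<'E'
from kin import *
s,p,R=pose();print(s['time_s'],p.round(1),np.round(s['joints'],2),s['grip_width'],np.round(s['force'],1))
print((R.T@[0,0,1]*70/120).round(3))
print(ik(p+[0,0,70],R,8),ik(p+[0,0,70],spin(R,np.pi),8))
E
```

```text
9.2 [555.3  32.7  29.7] [-0.5   0.67  1.79  0.95  1.04 -0.78] 0.6982949317223016 [-1.7 -2.9  6.8]
[ 0.412  0.003 -0.413]
[[-0.5, 0.53, 1.78, 0.88, 1.14, -0.64]] [[-0.5, 0.53, 1.78, 0.88, 1.14, 2.5]]
```

Emit:
drive_tool(series="0.2 0 -0.2 0 0 0 0;0.42 0 -0.42 0 0 0 0;0.42 0 -0.42 0 0 0 0;0.42 0 -0.42 0 0 0 0")

```text
time_s: 9.6
eef_pos: [555.0, 32.4, 101.4]
ee_rot: [-0.211, 0.765, 0.519, 0.318]
force: [0.2, 0.5, -1.8]
grip_width: 0.697
```

Emit:
drive_tool(series="0 0 0 0 0 0.9 0;0 0 0 0 0 0.9 0;0 0 0 0 0 0.9 0;0 0 0 0 0 0.9 0")

```text
time_s: 10.0
eef_pos: [554.4, 32.5, 100.1]
ee_rot: [-0.277, 0.862, 0.334, 0.262]
force: [-0.5, -0.4, -0.7]
grip_width: 0.699
```

Emit:
drive_tool(series="0 0 0 0 0 0.9 0;0 0 0 0 0 0.9 0;0 0 0 0 0 0.9 0;0 0 0 0 0 0.9 0")

```text
time_s: 10.4
eef_pos: [554.1, 32.5, 99.3]
ee_rot: [-0.329, 0.914, 0.134, 0.194]
force: [-0.4, -0.4, -1.2]
grip_width: 0.699
```

Emit:
drive_tool(series="0 0 0 0 0 0.9 0;0 0 0 0 0 0.9 0;0 0 0 0 0 0.9 0;0 0 0 0 0 0.9 0")

```text
time_s: 10.8
eef_pos: [553.8, 32.5, 98.9]
ee_rot: [-0.364, 0.921, -0.072, 0.116]
force: [0.5, -0.0, -0.5]
grip_width: 0.7
```

Emit:
drive_tool(series="0 0 0 0 0 0.9 0;0 0 0 0 0 0.9 0;0 0 0 0 0 0.9 0;0 0 0 0 0 0.9 0")

```text
time_s: 11.2
eef_pos: [553.7, 32.5, 98.6]
ee_rot: [-0.38, 0.883, -0.273, 0.033]
force: [-0.9, -0.2, -1.6]
grip_width: 0.695
```

Emit:
drive_tool(series="0 0 0 0 0 0.9 0;0 0 0 0 0 0.9 0;0 0 0 0 0 0.9 0;0 0 0 0 0 0.9 0")

```text
time_s: 11.6
eef_pos: [553.6, 32.4, 98.4]
ee_rot: [-0.378, 0.802, -0.46, -0.052]
force: [0.1, 0.0, -0.8]
grip_width: 0.701
```

Emit:
drive_tool(series="0 0 0 0 0 0.9 0;0 0 0 0 0 0.9 0;0 0 0 0 0 0.9 0;0 0 0 0 0 0.9 0")

```text
time_s: 12.0
eef_pos: [553.6, 32.5, 98.3]
ee_rot: [-0.358, 0.681, -0.625, -0.134]
force: [0.3, -0.5, -0.5]
grip_width: 0.694
```

```bash
python3 - <<'E'
from kin import *
s,p,R=pose();print(s['time_s'],p.round(1),np.round(s['joints'],2),s['grip_width'],np.round(s['force'],1))
Rg=Rt(67.5,45)
print(go([p[0],p[1],p[2]],Rg))
w=cap('wrist','w4.png')
E
```

```text
12.0 [553.6  32.5  98.3] [-0.5   0.54  1.78  0.88  1.14  2.03] 0.6937012738957082 [ 0.3 -0.5 -0.5]
(array([0., 0., 0.]), array([ 0.011, -0.001,  0.953]))
```

View pics/w4.png

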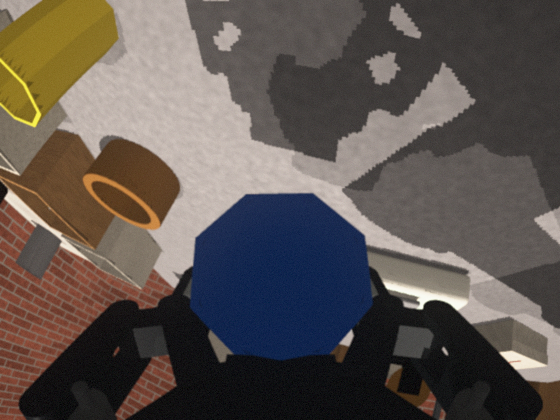

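The view shows the cup's closed floor facing the camera at (282,275), firmly in the jaws. One more part-turn finishes the half spin, then I lower it.

Emit:
drive_tool(series="0 0 0 0.01 0 0.96 0;0 0 0 0.01 0 0.96 0;0 0 0 0.01 0 0.96 0;0 0 0 0.01 0 0.96 0;0 0 0 0.01 0 0.96 0")

```text
time_s: 12.55
eef_pos: [553.6, 32.5, 98.3]
ee_rot: [0.318, -0.516, 0.767, 0.212]
force: [0.5, 0.8, 0.2]
grip_width: 0.695
```

Emit:
drive_tool(series="0.25 0 0.25 0 0 0 0;0.4 0 0.4 0 0 0 0;0.46 0 0.46 0 0 0 0;0.46 0 0.46 0 0 0 0;0.46 0 0.46 0 0 0 0")

```text
time_s: 13.05
eef_pos: [554.4, 32.1, 21.2]
ee_rot: [0.319, -0.517, 0.766, 0.211]
force: [0.1, -0.5, -0.8]
grip_width: 0.7
```

```bash
python3 - <<'E'
from kin import *
s,p,R=pose();print(s['time_s'],p.round(1),s['grip_width'],np.round(s['force'],1),np.round(s['wrist_torque'],2))
print(go([p[0],p[1],13.5],Rt(67.5,45)))
cap('scene','s2.png')
i=cv2.imread('pics/s2.png');cv2.imwrite('pics/s2c.png',cv2.resize(i[150:300,180:380],None,fx=4,fy=4))
E
```

```text
13.05 [554.4  32.1  21.2] 0.6997246664365014 [ 0.1 -0.5 -0.8] [-0.41  0.17  0.  ]
(array([0.045, 0.   , 0.045]), array([-0.001, -0.001,  0.019]))
```

View pics/s2c.png

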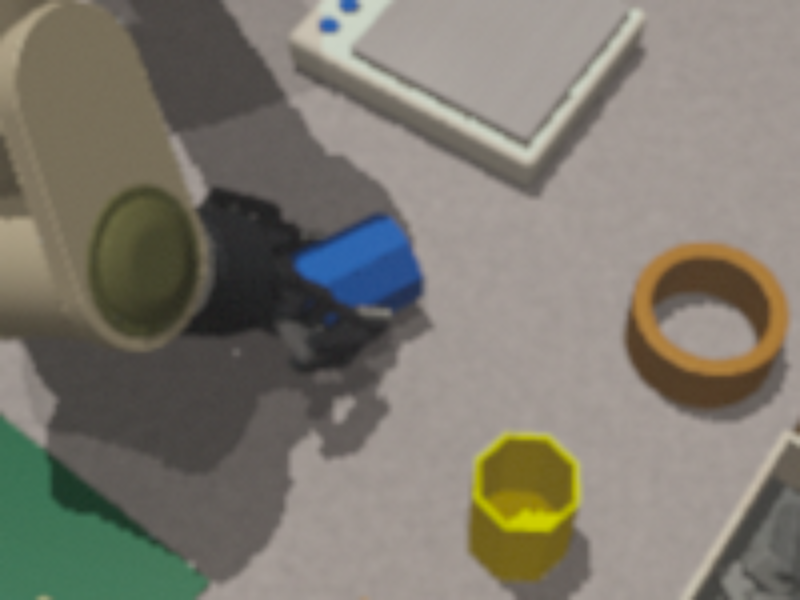

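The cup is held on its side just above the bench, mouth pointing away from the gripper. I'll lower it gently.

Emit:
drive_tool(series="0.015 0 0.015 0 0 0.02 0;0.025 0 0.025 0 0 0.02 0;0.03 0 0.03 0 0 0.02 0;0.035 0 0.035 0 0 0.02 0;0.035 0 0.035 0 0 0.02 0")

```text
time_s: 13.6
eef_pos: [554.5, 32.0, 15.4]
ee_rot: [0.318, -0.513, 0.768, 0.212]
force: [-0.6, 0.9, -1.5]
grip_width: 0.698
```

Emit:
drive_tool(series="0.005 0 0.005 0 0 0 0;0.01 0 0.01 0 0 0 0;0.01 0 0.01 0 0 0 0")

```text
time_s: 13.9
eef_pos: [554.6, 32.0, 13.9]
ee_rot: [0.318, -0.513, 0.768, 0.212]
force: [-1.1, -0.4, 2.4]
grip_width: 0.695
```

Emit:
drive_tool(series="0.005 0 0.005 0 0 0 0;0.008 0 0.008 0 0 0 0;0.008 0 0.008 0 0 0 0")

```text
time_s: 14.2
eef_pos: [554.6, 32.1, 13.8]
ee_rot: [0.319, -0.513, 0.768, 0.213]
force: [-6.9, -3.1, 15.0]
grip_width: 0.695
```

Emit:
drive_tool(series="0 0 0 0 0 0 0.8;0 0 0 0 0 0 1;0 0 0 0 0 0 1;0 0 0 0 0 0 1;0 0 -0.2 0 0 0 1;0 0 -0.5 0 0 0 1;0 0 -0.9 0 0 0 1;0 0 -0.9 0 0 0 1")

```text
time_s: 15.0
eef_pos: [526.3, -42.3, 93.1]
ee_rot: [0.32, -0.513, 0.768, 0.209]
force: [0.7, 1.5, -0.4]
grip_width: 1.001
```

```bash
python3 - <<'E'
from kin import *
s,p,R=pose();print(s['time_s'],p.round(1),np.round(s['joints'],2),np.round(s['force'],1))
w=cap('wrist','w5.png');a=cap('scene')
for q in(w,a):
    m,l,bl=blobs(q,(105,130,40),(130,255,255),150);print(bl[:2])
for ps in(90,100,105):
    R2=spin(Rt(67.5,ps),np.pi);G=np.array([551,16,30]);print(ps,ik(G+22*R2[:,2],R2,8))
E
```

```text
15.0 [526.3 -42.3  93.1] [-0.66  0.54  1.79  0.82  1.2   2.4 ] [ 0.7  1.5 -0.4]
[(8492, [239, 155, 91, 115], [283.8, 209.4], 1)]
[(710, [249, 206, 36, 33], [266.4, 221.1], 3)]
90 [[-0.18, 0.64, 1.64, -0.0, 0.86, 0.21]]
100 [[-0.11, 0.67, 1.59, -0.21, 0.94, 0.41]]
105 [[-0.08, 0.7, 1.56, -0.3, 0.99, 0.49]]
```

View pics/w5.png

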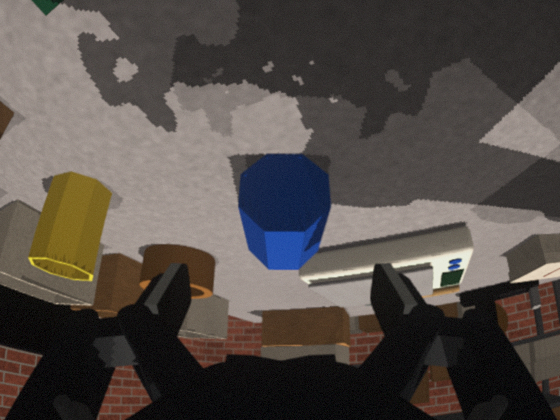

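The view shows the cup lying on a flat, floor towards me at (284,193), mouth pointing away. Next is a near-vertical regrasp.

```bash
python3 - <<'E'
from kin import *
w=cap('wrist');print([proj(w,x,True) for x in([535.4,-14,30],[566,60,30])])
s,p,R=pose();R2=spin(Rt(67.5,105),np.pi);print(np.degrees((Ro.from_matrix(R.T@R2)).magnitude()))
steps([563,50,170],R2,5)
E
```

```text
[(np.float64(278.65102113239016), np.float64(189.78480735632664)), (np.float64(279.27890609569806), np.float64(237.62518139157999))]
179.98855873188563
call 1 -0.21 -0.0 0.02 0.63 -0.0 1.09 rows>= 6
call 2 -0.18 0.11 0.0 0.63 -0.0 1.09 rows>= 6
call 3 -0.1 0.18 -0.05 0.63 -0.0 1.09 rows>= 6
call 4 0.0 0.18 -0.1 0.63 -0.0 1.09 rows>= 6
call 5 0.09 0.11 -0.15 0.63 -0.0 1.09 rows>= 6
```

```bash
python3 - <<'E'
from kin import *
s,p,R=pose();R2=spin(Rt(67.5,105),np.pi);w=Ro.from_matrix(R.T@R2).as_rotvec();w=w*(np.linalg.norm(w)-2*np.pi)/np.linalg.norm(w)
n=6;t=np.array([560,51,170.])
for i in range(n):
    Ri=R@Ro.from_rotvec(w/n*i).as_matrix();print((Ri.T@(t-p)/n/120).round(2),(w/n/.5).round(2),ik(p+(t-p)*(i+1)/n,R@Ro.from_rotvec(w/n*(i+1)).as_matrix(),6))
E
```

```text
[-0.17  0.    0.02] [-0.52  0.   -0.91] [[-0.57, 0.62, 1.59, 0.64, 1.42, 2.14]]
[-0.16 -0.08  0.01] [-0.52  0.   -0.91] [[-0.45, 0.68, 1.41, 0.45, 1.6, 1.85]]
[-0.11 -0.13 -0.02] [-0.52  0.   -0.91] [[-0.33, 0.7, 1.27, 0.26, 1.69, 1.52]]
[-0.04 -0.16 -0.06] [-0.52  0.   -0.91] [[-0.21, 0.69, 1.22, 0.06, 1.68, 1.17]]
[ 0.03 -0.14 -0.1 ] [-0.52  0.   -0.91] [[-0.09, 0.62, 1.26, -0.11, 1.57, 0.81]]
[ 0.08 -0.08 -0.13] [-0.52  0.   -0.91] [[-0.01, 0.52, 1.37, -0.25, 1.35, 0.45]]
```

Smooth joint path.

Emit:
drive_tool(series="-0.17 0 0.02 -0.52 0 -0.91 1;-0.17 0 0.02 -0.52 0 -0.91 1;-0.17 0 0.02 -0.52 0 -0.91 1;-0.17 0 0.02 -0.52 0 -0.91 1")

```text
time_s: 15.55
eef_pos: [531.3, -21.9, 101.0]
ee_rot: [-0.289, 0.711, -0.596, -0.234]
force: [-0.2, 0.2, -0.2]
grip_width: 1.002
```

Emit:
drive_tool(series="-0.16 -0.08 0.01 -0.52 0 -0.91 1;-0.16 -0.08 0.01 -0.52 0 -0.91 1;-0.16 -0.08 0.01 -0.52 0 -0.91 1;-0.16 -0.08 0.01 -0.52 0 -0.91 1")

```text
time_s: 15.95
eef_pos: [537.3, -4.5, 113.1]
ee_rot: [-0.24, 0.859, -0.383, -0.239]
force: [-0.2, -0.5, 0.2]
grip_width: 1.0
```

Emit:
drive_tool(series="-0.11 -0.13 -0.02 -0.52 0 -0.91 1;-0.11 -0.13 -0.02 -0.52 0 -0.91 1;-0.11 -0.13 -0.02 -0.52 0 -0.91 1;-0.11 -0.13 -0.02 -0.52 0 -0.91 1")

```text
time_s: 16.35
eef_pos: [541.9, 12.3, 125.0]
ee_rot: [-0.175, 0.947, -0.142, -0.227]
force: [-0.2, -0.1, -1.3]
grip_width: 0.998
```

Emit:
drive_tool(series="-0.04 -0.16 -0.06 -0.52 0 -0.91 1;-0.04 -0.16 -0.06 -0.52 0 -0.91 1;-0.04 -0.16 -0.06 -0.52 0 -0.91 1;-0.04 -0.16 -0.06 -0.52 0 -0.91 1")

```text
time_s: 16.75
eef_pos: [546.8, 29.7, 137.0]
ee_rot: [-0.098, 0.969, 0.109, -0.199]
force: [0.5, -0.3, 0.2]
grip_width: 1.002
```

Emit:
drive_tool(series="0.03 -0.14 -0.1 -0.52 0 -0.91 1;0.03 -0.14 -0.1 -0.52 0 -0.91 1;0.03 -0.14 -0.1 -0.52 0 -0.91 1;0.03 -0.14 -0.1 -0.52 0 -0.91 1")

```text
time_s: 17.15
eef_pos: [551.4, 46.9, 149.0]
ee_rot: [-0.015, 0.922, 0.353, -0.157]
force: [-0.0, 0.1, 0.2]
grip_width: 0.999
```

```bash
python3 - <<'E'
from kin import *
s,p,R=pose();print(s['time_s'],p.round(1),np.round(s['joints'],2))
R2=spin(Rt(67.5,105),np.pi);steps([560,51,120],R2,1);steps([560,51,120],R2,2)
E
```

```text
17.15 [551.4  46.9 149. ] [-0.08  0.63  1.27 -0.11  1.54  0.78]
call 1 0.14 0.05 0.21 -0.51 -0.02 -0.82 rows>= 5
call 1 0.07 0.03 0.1 -0.26 -0.01 -0.41 rows>= 3
call 2 0.06 0.03 0.11 -0.26 -0.01 -0.41 rows>= 3
```

Emit:
drive_tool(series="0.14 0.05 0.21 -0.51 -0.02 -0.82 1;0.14 0.05 0.21 -0.51 -0.02 -0.82 1;0.14 0.05 0.21 -0.51 -0.02 -0.82 1;0.14 0.05 0.21 -0.51 -0.02 -0.82 1;0.14 0.05 0.21 -0.51 -0.02 -0.82 1")

```text
time_s: 17.65
eef_pos: [558.9, 52.3, 118.8]
ee_rot: [0.071, 0.825, 0.55, -0.11]
force: [-0.5, -0.7, 0.9]
grip_width: 1.0
```

```bash
python3 - <<'E'
from kin import *
s,p,R=pose();print(s['time_s'],p.round(1),np.round(s['joints'],2))
R2=spin(Rt(67.5,105),np.pi);print(go([550,27,12],R2))
w=cap('wrist')
m,l,bl=blobs(w,(105,120,30),(130,255,255),300);print(bl[:2])
b=bl[0];c=cv2.findContours((l==b[3]).astype('u1'),0,1)[0];c=max(c,key=cv2.contourArea);print(cv2.approxPolyDP(c,4,True)[:,0].tolist(),cv2.minAreaRect(c))
h=np.array([.383,.924,0]);y=np.array([-.924,.383,0])
for F in(np.array([535.4,-14,30]),):
    for g in(0,80): print(g,[np.round(proj(w,F+g*h+s*30*y+[0,0,dz],True)).tolist() for s in(-1,1) for dz in(0,)])
E
```

```text
17.65 [558.9  52.3 118.8] [-0.    0.58  1.43 -0.26  1.25  0.48]
(array([0.016, 0.016, 0.918]), array([-0.008,  0.003, -0.002]))
[(9583, [244, 157, 88, 127], [286.8, 217.7], 3)]
[[270, 157], [249, 165], [244, 181], [250, 268], [270, 283], [302, 283], [322, 268], [330, 178], [325, 166], [303, 157]] ((287.5, 220.0), (126.0, 87.0), 90.0)
0 [[323.0, 259.0], [252.0, 259.0]]
80 [[330.0, 173.0], [246.0, 173.0]]
```

Emit:
drive_tool(series="0.01 0 0.4 0 0 0 1;0.01 0 0.7 0 0 0 1;0.01 0 0.85 0 0 0 1;0.01 0 0.91 0 0 0 1;0.01 0 0.91 0 0 0 1;0.01 0 0.91 0 0 0 0;0.01 0 0.91 0 0 0 0;0.01 0 0.91 0 0 0 0;0.01 0 0.91 0 0 0 0;0.01 0 0.91 0 0 0 0;0.01 0 0.91 0 0 0 0;0.01 0 0.91 0 0 0 0", newtons=50)

```text
time_s: 18.9
eef_pos: [549.5, 27.0, 14.7]
ee_rot: [0.072, 0.825, 0.549, -0.109]
force: [0.8, 1.5, 6.7]
grip_width: 0.694
```

Emit:
drive_tool(series="0 0 -0.3 0 0 0 0;0 0 -0.7 0 0 0 0;0 0 -1 0 0 0 0;0 0 -1 0 0 0 0;0 0 -1 0 0 0 0")

```text
time_s: 19.4
eef_pos: [561.4, 55.9, 130.8]
ee_rot: [0.072, 0.825, 0.549, -0.109]
force: [-0.5, -0.1, -2.1]
grip_width: 0.692
```

```bash
python3 - <<'E'
from kin import *
s,p,R=pose();print(s['time_s'],p.round(1),np.round(s['joints'],2),s['grip_width'],np.round(s['force'],1))
w=cap('wrist','w6.png');sc=cap('scene');cv2.imwrite('pics/s3c.png',cv2.resize(cv2.cvtColor(sc['frame'],cv2.COLOR_RGB2BGR)[100:300,180:400],None,fx=3.2,fy=3))
R3=spin(Rt(67.5,15),np.pi)
G=np.array([506,256,210.]);P=G+20*R3[:,2];print('target',P.round(),ik(P,R3,8))
w_=Ro.from_matrix(R.T@R3).as_rotvec();print(w_)
n=4
for i in range(n+1): print(ik(p+(P-p)*i/n,R@Ro.from_rotvec(w_/n*i).as_matrix(),6))
steps(P,R3,4)
E
```

```text
19.4 [561.4  55.9 130.8] [ 0.    0.57  1.41 -0.25  1.28  0.48] 0.6922355394687897 [-0.5 -0.1 -2.1]
target [513. 274. 205.] [[-0.17, 0.42, 2.02, 1.57, 1.23, -0.84]]
[ 0.00219736  1.57091904 -0.00340631]
[[0.0, 0.57, 1.41, -0.25, 1.28, 0.48]]
[[-0.07, 0.43, 1.56, 0.14, 1.11, 0.27]]
[[-0.14, 0.34, 1.73, 0.61, 1.02, -0.06]]
[[-0.19, 0.33, 1.9, 1.11, 1.05, -0.46]]
[[-0.17, 0.42, 2.02, 1.57, 1.23, -0.84]]
call 1 0.33 -0.27 -0.25 -0.0 0.79 -0.0 rows>= 4
call 2 0.4 -0.27 -0.11 -0.0 0.79 -0.0 rows>= 4
call 3 0.41 -0.27 0.05 -0.0 0.79 -0.0 rows>= 4
call 4 0.36 -0.27 0.21 -0.0 0.79 -0.0 rows>= 4
```

View pics/w6.png

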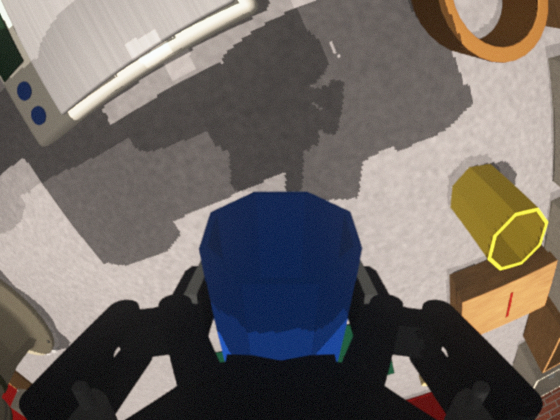

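The cup is lifted and held squarely between the pads at (282,275). Next I swing it upright over the scale.

Emit:
drive_tool(series="0.33 -0.27 -0.25 0 0.79 0 0;0.33 -0.27 -0.25 0 0.79 0 0;0.33 -0.27 -0.25 0 0.79 0 0;0.33 -0.27 -0.25 0 0.79 0 0")

```text
time_s: 19.9
eef_pos: [547.6, 109.1, 146.8]
ee_rot: [-0.039, 0.832, 0.551, 0.053]
force: [-0.3, 0.6, -1.0]
grip_width: 0.699
```

Emit:
drive_tool(series="0.4 -0.27 -0.11 0 0.79 0 0;0.4 -0.27 -0.11 0 0.79 0 0;0.4 -0.27 -0.11 0 0.79 0 0;0.4 -0.27 -0.11 0 0.79 0 0")

```text
time_s: 20.3
eef_pos: [534.6, 163.0, 164.5]
ee_rot: [-0.147, 0.806, 0.532, 0.213]
force: [0.1, 0.3, -0.4]
grip_width: 0.69
```

Emit:
drive_tool(series="0.41 -0.27 0.05 0 0.79 0 0;0.41 -0.27 0.05 0 0.79 0 0;0.41 -0.27 0.05 0 0.79 0 0;0.41 -0.27 0.05 0 0.79 0 0")

```text
time_s: 20.7
eef_pos: [521.8, 217.5, 182.1]
ee_rot: [-0.25, 0.75, 0.493, 0.365]
force: [-0.4, -0.6, -1.3]
grip_width: 0.694
```

Emit:
drive_tool(series="0.36 -0.27 0.21 0 0.79 0 0;0.36 -0.27 0.21 0 0.79 0 0;0.36 -0.27 0.21 0 0.79 0 0;0.36 -0.27 0.21 0 0.79 0 0;0.36 -0.27 0.21 0 0.79 0 0")

```text
time_s: 21.2
eef_pos: [510.3, 273.2, 201.3]
ee_rot: [-0.342, 0.664, 0.435, 0.502]
force: [0.6, -0.3, -1.0]
grip_width: 0.691
```

```bash
python3 - <<'E'
from kin import *
s,p,R=pose();print(s['time_s'],p.round(1),np.round(s['joints'],2),s['grip_width'],np.round(s['force'],1))
R3=spin(Rt(67.5,15),np.pi);print(go(p,R3)); z=R[:,2]; print('G',(p-20*z).round(1))
sc=cap('scene');t=cap('top')
b1=blobs(sc,(105,120,40),(130,255,255),80)[2][:3];b2=blobs(t,(105,120,30),(130,255,255),60)[2][:3];print(b1,b2)
G=p-20*z
for q in(sc,t): print([np.round(proj(q,G+[0,0,d]),1).tolist() for d in(-50,30)])
A=cv2.resize(cv2.cvtColor(sc['frame'],cv2.COLOR_RGB2BGR)[70:220,220:400],None,fx=3,fy=3);B=cv2.resize(cv2.cvtColor(t['frame'],cv2.COLOR_RGB2BGR)[180:330,150:270],None,fx=3,fy=3)
cv2.imwrite('pics/pl.png',np.hstack([A[:450],B[:450,:]])[:,:800])
E
```

```text
21.2 [510.3 273.2 201.3] [-0.17  0.43  2.03  1.57  1.23 -0.84] 0.6911777732330137 [ 0.6 -0.3 -1. ]
(array([0., 0., 0.]), array([-0.001,  0.005, -0.036]))
G [502.9 255.3 206.5]
[(455, [294, 96, 26, 23], [306.4, 106.8], 1)] [(549, [178, 224, 30, 25], [192.1, 236.5], 1)]
[[304.4, 127.5], [306.4, 104.1]]
[[197.5, 237.5], [190.4, 236.9]]
```

View pics/pl.png

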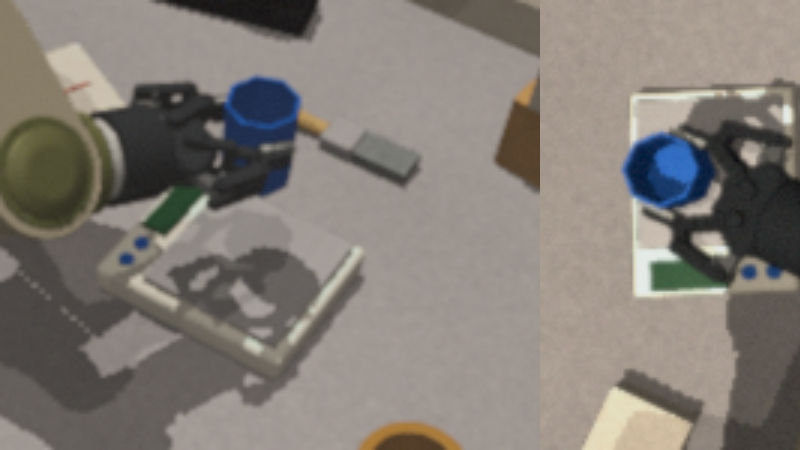

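The cup is upright over the pan: in the left half its open mouth is at (262,100), and in the top view it is at (668,168), well inside the pan outline. Lowering it now.

Emit:
drive_tool(series="-0.3 0 0.08 0 0 -0.036 0;-0.55 0 0.147 0 0 -0.036 0;-0.72 0 0.193 0 0 -0.036 0;-0.77 0 0.206 0 0 -0.036 0;-0.77 0 0.206 0 0 -0.036 0")

```text
time_s: 21.8
eef_pos: [509.3, 273.6, 106.6]
ee_rot: [-0.337, 0.66, 0.442, 0.506]
force: [0.6, -0.4, -0.9]
grip_width: 0.693
```

Emit:
drive_tool(series="-0.02 0 0.005 0 0 0 0;-0.035 0 0.009 0 0 0 0;-0.05 0 0.013 0 0 0 0;-0.05 0 0.013 0 0 0 0")

```text
time_s: 22.2
eef_pos: [509.4, 273.6, 100.7]
ee_rot: [-0.337, 0.659, 0.442, 0.506]
force: [0.6, -0.9, -0.4]
grip_width: 0.694
```

```bash
python3 - <<'E'
from kin import *
s,p,R=pose();print(s['time_s'],p.round(1),s['grip_width'],np.round(s['force'],1),go(p,spin(Rt(67.5,15),np.pi))[1],(p-20*R[:,2]).round(1))
E
```

```text
22.2 [509.4 273.6 100.7] 0.6935095881172509 [ 0.6 -0.9 -0.4] [0.    0.002 0.005] [502.  255.7 105.9]
```

Emit:
drive_tool(series="-0.008 0 0.002 0 0 0 0;-0.016 0 0.004 0 0 0 0;-0.024 0 0.006 0 0 0 0;-0.032 0 0.008 0 0 0 0;-0.032 0 0.008 0 0 0 0")

```text
time_s: 22.7
eef_pos: [509.3, 273.5, 96.6]
ee_rot: [-0.337, 0.66, 0.442, 0.506]
force: [0.5, 0.4, -1.3]
grip_width: 0.694
```

Emit:
drive_tool(series="-0.008 0 0.002 0 0 0 0;-0.016 0 0.004 0 0 0 0;-0.016 0 0.004 0 0 0 0")

```text
time_s: 23.0
eef_pos: [509.3, 273.5, 94.4]
ee_rot: [-0.337, 0.66, 0.442, 0.506]
force: [0.5, -0.1, -0.8]
grip_width: 0.692
```

Emit:
drive_tool(series="-0.008 0 0.002 0 0 0 0;-0.016 0 0.004 0 0 0 0;-0.016 0 0.004 0 0 0 0")

```text
time_s: 23.3
eef_pos: [509.2, 273.5, 92.3]
ee_rot: [-0.337, 0.66, 0.442, 0.506]
force: [0.3, 0.2, -1.0]
grip_width: 0.693
```

Emit:
drive_tool(series="-0.008 0 0.002 0 0 0 0;-0.016 0 0.004 0 0 0 0;-0.016 0 0.004 0 0 0 0")

```text
time_s: 23.6
eef_pos: [509.3, 273.5, 90.6]
ee_rot: [-0.338, 0.659, 0.441, 0.506]
force: [-0.6, -0.1, 2.8]
grip_width: 0.691
```

Contact at about 50 mm above the floor, matching the estimate. I'll release and back off.

Emit:
drive_tool(series="-0.004 0 0.001 0 0 0 0;-0.004 0 0.001 0 0 0 0.8;-0.004 0 0.001 0 0 0 1;-0.004 0 0.001 0 0 0 1;-0.004 0 0.001 0 0 0 1")

```text
time_s: 24.1
eef_pos: [509.3, 273.4, 90.0]
ee_rot: [-0.338, 0.659, 0.441, 0.506]
force: [0.4, 0.4, 0.8]
grip_width: 0.998
```

Emit:
drive_tool(series="0 0 -0.1 0 0 0 1;0 0 -0.3 0 0 0 1;0 0 -0.6 0 0 0 1;0.1 0 -0.9 0 0 0 1;0.2 0 -0.9 0 0 0 1")

```text
time_s: 24.6
eef_pos: [471.8, 179.3, 142.1]
ee_rot: [-0.336, 0.661, 0.44, 0.507]
force: [0.7, -0.2, -0.9]
grip_width: 0.998
```

```bash
python3 - <<'E'
from kin import *
s,p,R=pose();print(s['time_s'],p.round(1),np.round(s['joints'],2),np.round(s['force'],1))
sc=cap('scene');w=cap('wrist','w7.png')
print(blobs(sc,(105,120,40),(130,255,255),80)[2][:3])
for q,f in((sc,0),(w,1)): print([np.round(proj(q,[502,256,z],f),1).tolist() for z in(46,86,126)])
print(blobs(w,(105,120,40),(130,255,255),80)[2][:3])
E
```

```text
24.6 [471.8 179.3 142.1] [-0.44  0.52  2.16  1.42  1.35 -1.1 ] [ 0.7 -0.2 -0.9]
[(594, [293, 128, 22, 34], [303.0, 144.0], 1)]
[[301.9, 155.0], [302.7, 145.5], [303.6, 135.4]]
[[280.0, 289.0], [280.1, 254.3], [280.2, 212.0]]
[(8603, [237, 189, 84, 121], [278.4, 246.7], 1)]
```

View pics/w7.png

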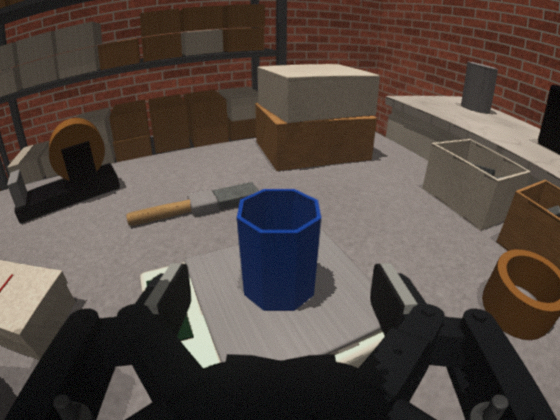

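The cup stands upright on the pan with its mouth at (279,210), against a predicted (280,212). Now for the turret.

```bash
python3 - <<'E'
from kin import *
s,p,R=pose()
for n,Rg in(('base',Rt(-25,90)),('spin',spin(Rt(-25,90),np.pi))):
    w=Ro.from_matrix(R.T@Rg).as_rotvec();P=np.array([475,-240,220.]);print(n,np.degrees(np.linalg.norm(w)));N=5
    for i in range(N):
        Ri=R@Ro.from_rotvec(w/N*i).as_matrix();print((Ri.T@(P-p)/N/120).round(2),(w/N/.5).round(2),ik(p+(P-p)*(i+1)/N,R@Ro.from_rotvec(w/N*(i+1)).as_matrix(),5))
E
```

```text
base 109.98401112341537
[-0.04  0.27 -0.66] [ 0.4  -0.41 -0.51] [[-0.55, 0.44, 1.96, 1.0, 1.42, -1.06]]
[-0.23  0.11 -0.67] [ 0.4  -0.41 -0.51] [[-0.6, 0.41, 1.76, 0.68, 1.51, -1.15]]
[-0.36 -0.1  -0.61] [ 0.4  -0.41 -0.51] [[-0.62, 0.4, 1.6, 0.41, 1.54, -1.32]]
[-0.42 -0.31 -0.48] [ 0.4  -0.41 -0.51] [[-0.65, 0.38, 1.51, 0.18, 1.48, -1.56]]
[-0.4  -0.5  -0.32] [ 0.4  -0.41 -0.51] [[-0.69, 0.34, 1.49, 0.0, 1.31, -1.82]]
spin 113.50623938385644
[-0.04  0.27 -0.66] [-0.42 -0.4   0.54] [[-0.58, 0.3, 2.2, 1.28, 1.18, -0.67]]
[-0.07  0.42 -0.57] [-0.42 -0.4   0.54] [[-0.67, 0.16, 2.13, 1.02, 1.06, -0.16]]
[-0.04  0.55 -0.46] [-0.42 -0.4   0.54] [[-0.7, 0.12, 1.97, 0.67, 1.02, 0.4]]
[ 0.04  0.63 -0.34] [-0.42 -0.4   0.54] [[-0.69, 0.19, 1.76, 0.3, 1.11, 0.92]]
[ 0.16  0.66 -0.22] [-0.42 -0.4   0.54] [[-0.69, 0.34, 1.49, 0.0, 1.31, 1.32]]
```

Emit:
drive_tool(series="-0.04 0.27 -0.66 0.4 -0.41 -0.51 1;-0.04 0.27 -0.66 0.4 -0.41 -0.51 1;-0.04 0.27 -0.66 0.4 -0.41 -0.51 1;-0.04 0.27 -0.66 0.4 -0.41 -0.51 1")

```text
time_s: 25.1
eef_pos: [472.6, 97.0, 158.7]
ee_rot: [-0.285, 0.609, 0.603, 0.429]
force: [-0.3, 0.1, -0.1]
grip_width: 0.998
```

Emit:
drive_tool(series="-0.23 0.11 -0.67 0.4 -0.41 -0.51 1;-0.23 0.11 -0.67 0.4 -0.41 -0.51 1;-0.23 0.11 -0.67 0.4 -0.41 -0.51 1;-0.23 0.11 -0.67 0.4 -0.41 -0.51 1")

```text
time_s: 25.5
eef_pos: [473.5, 13.5, 174.3]
ee_rot: [-0.226, 0.536, 0.741, 0.336]
force: [-0.3, 0.1, -0.3]
grip_width: 1.0
```

Emit:
drive_tool(series="-0.36 -0.1 -0.61 0.4 -0.41 -0.51 1;-0.36 -0.1 -0.61 0.4 -0.41 -0.51 1;-0.36 -0.1 -0.61 0.4 -0.41 -0.51 1;-0.36 -0.1 -0.61 0.4 -0.41 -0.51 1")

```text
time_s: 25.9
eef_pos: [473.7, -69.2, 189.7]
ee_rot: [-0.158, 0.444, 0.851, 0.231]
force: [-0.0, 0.2, -0.1]
grip_width: 1.002
```

Emit:
drive_tool(series="-0.42 -0.31 -0.48 0.4 -0.41 -0.51 1;-0.42 -0.31 -0.48 0.4 -0.41 -0.51 1;-0.42 -0.31 -0.48 0.4 -0.41 -0.51 1;-0.42 -0.31 -0.48 0.4 -0.41 -0.51 1")

```text
time_s: 26.3
eef_pos: [473.8, -151.1, 203.8]
ee_rot: [-0.085, 0.336, 0.93, 0.119]
force: [0.7, -0.4, -0.1]
grip_width: 0.999
```

Emit:
drive_tool(series="-0.4 -0.5 -0.32 0.4 -0.41 -0.51 1;-0.4 -0.5 -0.32 0.4 -0.41 -0.51 1;-0.4 -0.5 -0.32 0.4 -0.41 -0.51 1;-0.4 -0.5 -0.32 0.4 -0.41 -0.51 1;-0.4 -0.5 -0.32 0.4 -0.41 -0.51 1")

```text
time_s: 26.8
eef_pos: [474.1, -234.4, 218.1]
ee_rot: [-0.009, 0.217, 0.976, 0.003]
force: [0.1, -1.0, 0.4]
grip_width: 1.0
```

```bash
python3 - <<'E'
from kin import *
s,p,R=pose();print(s['time_s'],p.round(1),np.round(s['joints'],2),go(p,Rt(-25,90))[1])
w=cap('wrist','w8.png');print(proj(w,[546.6,-262.8,13],True))
for d in nets.spot_in('turret',w)[:4]: print(np.round(d['rect']),round(d['confidence'],2))
m,l,bl=blobs(w,(20,25,120),(42,140,255),60)
for b in bl[:6]:
    print(b,onz(w,*b[2],14,True).round(1))
E
```

```text
26.8 [ 474.1 -234.4  218.1] [-0.68  0.34  1.49 -0.    1.33 -1.81] [ 0.004 -0.038 -0.003]
(np.float64(283.1441265654183), np.float64(250.67363655926675))
[269. 234. 301. 268.] 0.67
[220. 328. 259. 358.] 0.61
[142. 254. 175. 287.] 0.54
(339, [220, 341, 41, 17], [236.2, 349.6], 146) [ 656.6 -385.4   14. ]
(277, [97, 400, 30, 20], [111.2, 412.1], 165) [ 725.6 -703.4   14. ]
(183, [536, 0, 24, 67], [547.6, 27.2], 1) [419.3 201.7  14. ]
(157, [142, 267, 21, 22], [151.1, 275.9], 113) [ 509.5 -431.3   14. ]
(87, [17, 367, 13, 14], [24.1, 372.9], 157) [ 592.9 -866.6   14. ]
```

```bash
python3 - <<'E'
import cv2,numpy as np
i=cv2.imread('pics/w8.png')[220:284,250:320];i=cv2.resize(i,None,fx=8,fy=8,interpolation=cv2.INTER_CUBIC)
i=cv2.convertScaleAbs(i,alpha=1.5)
t=cv2.imread('pics/t1.png')[205:243,355:393];t=cv2.resize(t,(240,240),interpolation=cv2.INTER_CUBIC)
o=np.zeros((512,800,3),'u1');o[:,:560]=i;o[:240,560:]=t
for k in range(0,70,10): cv2.putText(o,str(250+k),(k*8,10),0,.4,(255,255,255),1)
for k in range(0,64,10): cv2.putText(o,str(220+k),(0,k*8+12),0,.4,(255,255,255),1)
cv2.imwrite('pics/tc.png',o)
E
```

View pics/tc.png

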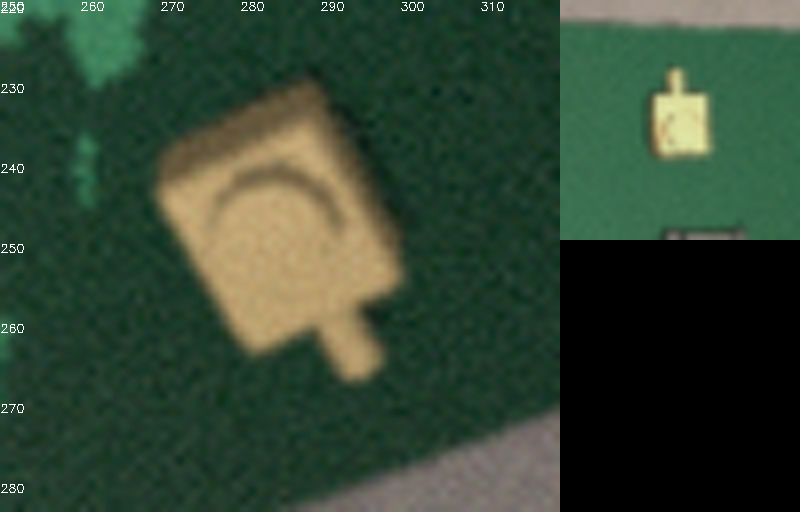

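The crop shows the small turret: block top-face corners at about (269.6,244.4), (288.5,234.8), (300.3,254.4) and (281.9,264.4), barrel tip at (295,266.5).

```bash
python3 - <<'E'
from kin import *
s,p,R=pose();w=cap('wrist')
P=[(269.6,244.4),(288.5,234.8),(300.3,254.4),(281.9,264.4)]
C=np.array([onz(w,u,v,20,True)[:2] for u,v in P]);print(C.round(1),C.mean(0).round(1),[np.linalg.norm(C[i]-C[i-1]).round(1) for i in range(4)])
e=(C[2]-C[1]+C[3]-C[0]);print('yaw',np.degrees(np.arctan2(e[1],e[0])))
psi=np.degrees(np.arctan2(e[1],e[0]));c=C.mean(0)
Rg=Rt(psi,90);print(ik(np.r_[c,12],Rg,6),ik(np.r_[c,12],spin(Rg,np.pi),6))
steps([c[0],c[1],80],Rg,2)
E
```

```text
[[ 530.9 -273.3]
 [ 529.3 -248.9]
 [ 557.2 -246.7]
 [ 559.8 -271.3]] [ 544.3 -260. ] [np.float64(29.0), np.float64(24.4), np.float64(28.0), np.float64(24.8)]
yaw 4.2744823750352365
[[-0.64, 0.72, 1.47, -0.0, 0.95, -2.29]] [[-0.64, 0.72, 1.47, 0.0, 0.95, 0.86]]
call 1 -0.32 0.03 0.57 0.0 -0.02 -0.51 rows>= 3
call 2 -0.31 -0.05 0.57 0.0 -0.02 -0.51 rows>= 3
```

Emit:
drive_tool(series="-0.32 0.03 0.57 0 -0.02 -0.51 1;-0.32 0.03 0.57 0 -0.02 -0.51 1;-0.32 0.03 0.57 0 -0.02 -0.51 1;-0.32 0.03 0.57 0 -0.02 -0.51 1")

```text
time_s: 27.35
eef_pos: [509.6, -247.5, 150.0]
ee_rot: [-0.003, 0.092, 0.996, 0.002]
force: [0.1, 0.7, 0.7]
grip_width: 1.002
```

Emit:
drive_tool(series="-0.31 -0.05 0.57 0 -0.02 -0.51 1;-0.31 -0.05 0.57 0 -0.02 -0.51 1;-0.31 -0.05 0.57 0 -0.02 -0.51 1;-0.31 -0.05 0.57 0 -0.02 -0.51 1;-0.31 -0.05 0.57 0 -0.02 -0.51 1")

```text
time_s: 27.85
eef_pos: [545.0, -260.3, 83.9]
ee_rot: [0.003, -0.034, 0.999, 0.001]
force: [0.0, 0.7, 0.4]
grip_width: 0.999
```

```bash
python3 - <<'E'
from kin import *
s,p,R=pose();print(s['time_s'],p.round(1));w=cap('wrist')
print(go([545,-261,7],Rt(4,90)))
print([np.round(proj(w,[545+dx,-261+dy,20],True)) .tolist() for dx,dy in((-15,-13),(-15,13),(15,13),(15,-13))])
hsv=cv2.cvtColor(w['frame'],cv2.COLOR_RGB2HSV);m=cv2.inRange(hsv,(12,40,90),(42,190,255))
n,l,st,c=cv2.connectedComponentsWithStats(m)
for i in range(1,n):
    if st[i,4]>200: print(st[i],c[i].round(1))
print([np.round(d['rect']).tolist() for d in nets.spot_in('turret',w)[:3]])
E
```

```text
27.85 [ 545.  -260.3   83.9]
(array([ 0.004, -0.007,  0.639]), array([ 0.004,  0.013, -0.004]))
[[258.0, 203.0], [297.0, 205.0], [294.0, 246.0], [256.0, 244.0]]
[  40  144   64   63 2527] [ 71.3 173.4]
[ 260  196   38   61 1778] [278.5 221.6]
[432 368  29  52 458] [445.  395.8]
[[42.0, 143.0, 105.0, 203.0], [258.0, 198.0, 298.0, 258.0]]
```

Emit:
drive_tool(series="0 0 0.35 0 0 0 1;0 0 0.55 0 0 0 1;0 0 0.62 0 0 0 1;0 0 0.64 0 0 0 1;0 0 0.64 0 0 0 1")

```text
time_s: 28.45
eef_pos: [545.9, -260.4, 7.8]
ee_rot: [0.004, -0.034, 0.999, 0.001]
force: [0.7, 0.5, 0.3]
grip_width: 0.999
```

Emit:
drive_tool(series="0 0 0 0 0 0 0;0 0 0 0 0 0 0;0 0 0 0 0 0 0;0 0 0 0 0 0 0;0 0 0 0 0 0 0;0 0 0 0 0 0 0;0 0 0 0 0 0 0;0 0 0 0 0 0 0", newtons=40)

```text
time_s: 29.25
eef_pos: [546.1, -260.6, 8.3]
ee_rot: [0.004, -0.034, 0.999, 0.001]
force: [-0.6, 1.6, 5.0]
grip_width: 0.288
```

Emit:
drive_tool(series="0 0 -0.3 0 0 0 0;0 0 -0.6 0 0 0 0;0 0 -1 0 0 0 0;0 0 -1 0 0 0 0;0 0 -1 0 0 0 0")

```text
time_s: 29.75
eef_pos: [545.2, -260.8, 128.7]
ee_rot: [0.005, -0.034, 0.999, 0.0]
force: [-0.9, -0.7, -0.4]
grip_width: 0.291
```

Emit:
drive_tool(series="0 0 -0.5 0 0 0 0;0 0 -0.7 0 0 0 0;0 0 -0.7 0 0 0 0;0 0 -0.7 0 0 0 0")

```text
time_s: 30.15
eef_pos: [544.1, -260.6, 211.2]
ee_rot: [0.004, -0.034, 0.999, 0.001]
force: [-0.0, -0.3, -0.4]
grip_width: 0.292
```

```bash
python3 - <<'E'
from kin import *
s,p,R=pose();print(s['time_s'],p.round(1),np.round(s['joints'],2),s['grip_width']*85)
# turret still held? cream colour near fingertips
w=cap('wrist');print('tcp px',proj(w,p,True))
hsv=cv2.cvtColor(w['frame'],cv2.COLOR_RGB2HSV);m=cv2.inRange(hsv,(12,40,90),(42,190,255))
n,l,st,c=cv2.connectedComponentsWithStats(m)
for i in range(1,n):
    if st[i,4]>150: print(st[i],c[i].round(1))
for psi in(0,30,60):print(psi,ik([498,256,230],Rt(psi,90),6),ik([498,256,230],spin(Rt(psi,90),np.pi),6))
E
```

```text
30.15 [ 544.1 -260.6  211.2] [-0.64  0.5   1.28  0.01  1.36 -2.28] 24.790707715483677
tcp px (np.float64(276.4476574938965), np.float64(269.98414859759754))
[   0   92   16   91 1136] [  6.  140.1]
[ 113  131   49   43 1217] [135.8 150.2]
[   0  214   38  107 1116] [ 18.7 242.5]
[ 150  242   44   44 1131] [172.1 264.4]
[ 253  248   58   72 2442] [280.6 277.1]
[412 299  50  40 526] [435.5 313.3]
[493 310  54  53 757] [521.5 336.8]
[ 287  312   31   47 1014] [301.7 336.9]
[  0 333  20  25 239] [  5.7 343.3]
[539 344  21  28 301] [552.5 355.2]
[516 377  44  43 725] [542.8 402.1]
[  0 390  63  30 439] [ 29.  406.1]
0 [[0.27, 0.39, 1.39, 0.0, 1.36, -1.31]] [[0.27, 0.39, 1.39, -0.0, 1.36, 1.84]]
30 [] [[0.27, 0.39, 1.39, 0.0, 1.36, 1.31]]
60 [] [[0.27, 0.39, 1.39, 0.0, 1.36, 0.79]]
```

```bash
python3 - <<'E'
from kin import *
steps([497,256,190],Rt(0,90),5)
E
```

```text
call 1 0.02 0.86 0.04 0.0 0.0 0.03 rows>= 4
call 2 0.03 0.86 0.04 0.0 0.0 0.03 rows>= 4
call 3 0.04 0.86 0.04 0.0 0.0 0.03 rows>= 4
call 4 0.05 0.86 0.03 0.0 0.0 0.03 rows>= 4
call 5 0.07 0.86 0.03 0.0 0.0 0.03 rows>= 4
```

Emit:
drive_tool(series="0.02 0.86 0.04 0 0 0.03 0;0.02 0.86 0.04 0 0 0.03 0;0.02 0.86 0.04 0 0 0.03 0;0.02 0.86 0.04 0 0 0.03 0")

```text
time_s: 30.6
eef_pos: [534.0, -156.5, 204.3]
ee_rot: [0.002, -0.027, 1.0, 0.002]
force: [0.8, -0.5, -0.1]
grip_width: 0.292
```

Emit:
drive_tool(series="0.03 0.86 0.04 0 0 0.03 0;0.03 0.86 0.04 0 0 0.03 0;0.03 0.86 0.04 0 0 0.03 0;0.03 0.86 0.04 0 0 0.03 0")

```text
time_s: 31.0
eef_pos: [524.8, -53.9, 199.1]
ee_rot: [0.001, -0.02, 1.0, 0.002]
force: [-0.5, -1.0, -0.5]
grip_width: 0.292
```

Emit:
drive_tool(series="0.04 0.86 0.04 0 0 0.03 0;0.04 0.86 0.04 0 0 0.03 0;0.04 0.86 0.04 0 0 0.03 0;0.04 0.86 0.04 0 0 0.03 0")

```text
time_s: 31.4
eef_pos: [516.3, 48.2, 194.3]
ee_rot: [0.001, -0.013, 1.0, 0.002]
force: [0.3, 0.1, 0.5]
grip_width: 0.289
```

Emit:
drive_tool(series="0.05 0.86 0.03 0 0 0.03 0;0.05 0.86 0.03 0 0 0.03 0;0.05 0.86 0.03 0 0 0.03 0;0.05 0.86 0.03 0 0 0.03 0")

```text
time_s: 31.8
eef_pos: [508.4, 149.9, 190.8]
ee_rot: [0.001, -0.005, 1.0, 0.001]
force: [-0.6, -0.3, -0.2]
grip_width: 0.289
```

```bash
python3 - <<'E'
from kin import *
s,p,R=pose();print(s['time_s'],p.round(1),s['grip_width'])
steps([497,256,190],Rt(0,90),1)
w=cap('wrist');sc=cap('scene')
m,l,bl=blobs(w,(105,120,40),(130,255,255),300);print(bl[:1])
c=max(cv2.findContours((l==bl[0][3]).astype('u1'),0,1)[0],key=cv2.contourArea);print(cv2.approxPolyDP(c,3,True)[:,0].tolist())
V=lambda z:[np.round(proj(w,[501.5+32.5*np.cos(a),256+32.5*np.sin(a),z],True)).tolist() for a in np.radians(range(0,360,45))]
print('rim pred',V(126));print('base pred',V(46))
print(blobs(sc,(105,120,40),(130,255,255),80)[2][:1])
E
```

```text
31.8 [508.4 149.9 190.8] 0.28912688797667024
call 1 0.09 0.88 0.01 0.01 0.0 0.02 rows>= 4
[(6833, [364, 159, 102, 99], [415.2, 207.0], 3)]
[[376, 167], [364, 189], [372, 215], [396, 244], [422, 257], [449, 246], [465, 219], [460, 189], [399, 159]]
rim pred [[417.0, 257.0], [446.0, 245.0], [461.0, 216.0], [455.0, 186.0], [430.0, 172.0], [399.0, 184.0], [383.0, 216.0], [391.0, 246.0]]
base pred [[386.0, 222.0], [409.0, 213.0], [420.0, 190.0], [414.0, 167.0], [393.0, 155.0], [369.0, 165.0], [357.0, 189.0], [365.0, 212.0]]
[(623, [293, 128, 22, 34], [303.2, 144.2], 1)]
```

Emit:
drive_tool(series="0.09 0.92 0.01 0 0 0.02 0;0.09 0.92 0.01 0 0 0.02 0;0.09 0.92 0.01 0 0 0.02 0;0.09 0.92 0.01 0 0 0.02 0;0.09 0.92 0.01 0 0 0.02 0")

```text
time_s: 32.4
eef_pos: [497.5, 257.5, 190.0]
ee_rot: [0.001, 0.002, 1.0, 0.001]
force: [-0.7, 0.5, -0.2]
grip_width: 0.293
```

```bash
python3 - <<'E'
from kin import *
s,p,R=pose();print(s['time_s'],p.round(1),s['grip_width'])
w=cap('wrist','w9.png')
m,l,bl=blobs(w,(105,120,40),(130,255,255),100);print(bl[:3])
mm=(l>0).astype('u1');c=max(cv2.findContours(mm,0,1)[0],key=cv2.contourArea);print(cv2.approxPolyDP(c,3,True)[:,0].tolist())
print('rim pred@502.5,260.5',[np.round(proj(w,[502.5+32.5*np.cos(a),260.5+32.5*np.sin(a),126],True)).tolist() for a in np.radians(range(0,360,45))])
hsv=cv2.cvtColor(w['frame'],cv2.COLOR_RGB2HSV);t=cv2.inRange(hsv,(12,40,90),(42,190,255))
n,l,st,c=cv2.connectedComponentsWithStats(t)
for i in range(1,n):
    if st[i,4]>400: print('cream',st[i],c[i].round(1))
# blue extents per row
for r in range(150,330,15):
    x=np.where(m[r]>0)[0]
    if len(x): print(r,x.min(),x.max(),len(x))
E
```

```text
32.4 [497.5 257.5 190. ] 0.29252194604548587
[(4579, [236, 167, 93, 86], [282.7, 208.9], 3), (196, [226, 86, 16, 16], [233.0, 93.5], 1), (193, [199, 88, 15, 16], [206.0, 95.9], 2)]
[[257, 177], [236, 232], [245, 251], [250, 251], [249, 242], [257, 230], [305, 233], [310, 237], [311, 251], [319, 251], [328, 230], [306, 177], [283, 167]]
rim pred@502.5,260.5 [[282.0, 274.0], [314.0, 262.0], [329.0, 232.0], [316.0, 200.0], [282.0, 186.0], [247.0, 200.0], [234.0, 233.0], [249.0, 263.0]]
cream [ 477   69   16   88 1116] [484.3 111.9]
cream [ 182   71   78  143 1954] [213.5 108.9]
cream [   0  319   42   66 1347] [ 15.5 353.4]
cream [528 370  32  50 604] [549.4 402.6]
180 256 307 51
195 250 313 64
210 244 320 76
225 239 326 86
240 239 325 25
```

Emit:
drive_tool(series="0 0.02 0.2 0 0 0 0;0 0.02 0.38 0 0 0 0;0 0.02 0.46 0 0 0 0;0 0.02 0.49 0 0 0 0;0 0.02 0.49 0 0 0 0;0 0.02 0.49 0 0 0 0")

```text
time_s: 33.05
eef_pos: [498.2, 259.9, 132.3]
ee_rot: [0.002, 0.002, 1.0, 0.002]
force: [0.2, -0.3, -0.6]
grip_width: 0.291
```

```bash
python3 - <<'E'
from kin import *
s,p,R=pose();print(s['time_s'],p.round(1),s['grip_width'],np.round(s['force'],1))
sc=cap('scene');print(blobs(sc,(105,120,40),(130,255,255),80)[2][:1])
w=cap('wrist');m,l,bl=blobs(w,(105,120,40),(130,255,255),100);print(bl[:1])
for r in range(170,290,12):
    x=np.where(m[r,225:340]>0)[0]
    if len(x): print(r,x.min()+225,x.max()+225,len(x))
print('rim pred',[np.round(proj(w,[502+32.5*np.cos(a),260.3+32.5*np.sin(a),126],True)).tolist() for a in np.radians(range(0,360,90))], 'tcp',proj(w,p,True))
E
```

```text
33.05 [498.2 259.9 132.3] 0.29126383375028636 [ 0.2 -0.3 -0.6]
[(477, [293, 130, 22, 32], [303.0, 147.9], 1)]
[(4714, [218, 180, 119, 95], [277.5, 219.5], 3)]
182 272 286 15
194 247 310 63
206 242 314 72
218 238 319 81
230 233 324 92
242 229 328 40
254 225 333 24
rim pred [[278.0, 321.0], [339.0, 270.0], [277.0, 211.0], [215.0, 271.0]] tcp (np.float64(276.3957985184636), np.float64(270.36177164665844))
```

Emit:
drive_tool(series="-0.0 0.01 0.015 0 0 0 0;0 0.01 0.015 0 0 0 0;0 0.01 0.015 0 0 0 0.45;0 0.01 0.015 0 0 0 0.45;0 0.01 0.015 0 0 0 0.45;0 0.01 0.015 0 0 0 0.45")

```text
time_s: 33.75
eef_pos: [498.0, 261.2, 130.4]
ee_rot: [0.002, 0.002, 1.0, 0.002]
force: [-0.9, -0.1, 0.6]
grip_width: 0.45
```

Emit:
drive_tool(series="0 0 -0.2 0 0 0 0.5;0 0 -0.5 0 0 0 0.5;0 0 -0.9 0 0 0 0.5;-0.0 0 -0.9 0 0 0 1;0 0 -0.9 0 0 0 1;0 0 -0.9 0 0 0 1")

```text
time_s: 34.35
eef_pos: [497.2, 260.8, 237.2]
ee_rot: [0.001, 0.002, 1.0, 0.001]
force: [-0.2, -0.4, -0.3]
grip_width: 0.979
```

```bash
python3 - <<'E'
from kin import *
s,p,R=pose();print(s['time_s'],p.round(1),s['grip_width'],np.round(s['force'],1))
w=cap('wrist','w10.png');sc=cap('scene','s4.png');t=cap('top','t4.png')
print(blobs(sc,(105,120,40),(130,255,255),80)[2][:1])
for q in(w,sc,t): print([(np.round(d['rect']).tolist(),round(d['confidence'],2)) for d in nets.spot_in('turret',q)[:4]])
print('floor px w',proj(w,[502,260.3,62],True),'sc',proj(sc,[502,260,62]),'rim',[np.round(proj(w,[502+32.5*np.cos(a),260.3+32.5*np.sin(a),126],True)).tolist() for a in np.radians(range(0,360,90))])
hsv=cv2.cvtColor(w['frame'],cv2.COLOR_RGB2HSV);m=cv2.inRange(hsv,(8,40,60),(45,255,255))[130:330,200:360]
n,l,st,c=cv2.connectedComponentsWithStats(m)
print([(st[i].tolist(),(c[i]+[200,130]).round().tolist()) for i in range(1,n) if st[i,4]>40])
print(blobs(w,(105,120,40),(130,255,255),300)[2][:2])
E
```

```text
34.35 [497.2 260.8 237.2] 0.9792409770383066 [-0.2 -0.4 -0.3]
[(608, [293, 128, 22, 34], [303.3, 144.6], 1)]
[([265.0, 181.0, 289.0, 212.0], 0.71), ([193.0, 74.0, 352.0, 261.0], 0.71)]
[([178.0, 376.0, 211.0, 398.0], 0.84), ([121.0, 347.0, 141.0, 372.0], 0.7), ([304.0, 102.0, 361.0, 134.0], 0.46)]
[([418.0, 226.0, 434.0, 236.0], 0.49), ([405.0, 178.0, 419.0, 200.0], 0.45)]
floor px w (np.float64(277.51849912138886), np.float64(191.9706951587224)) sc (np.float64(302.989296564144), np.float64(150.43669976496568)) rim [[277.0, 248.0], [317.0, 211.0], [277.0, 172.0], [238.0, 211.0]]
[([0, 44, 23, 87, 323], [206.0, 218.0]), ([65, 48, 25, 33, 519], [277.0, 191.0])]
[(2856, [240, 160, 77, 88], [279.9, 204.4], 3)]
```

```bash
python3 - <<'E'
from h import *
print(ctrl.finish_job())
E
```

```text
the job is handed in; nothing more can be done
None
```

The blue cup stands mouth up on the scale's pan with the small cream turret inside it. I handed the job in at about 34 s of the 72 s allowed; no verdict was reported.

**How it was done:**
1. I gripped the upside-down cup at a 45° tilt, spun it half a turn and laid it on a flat.
2. I regripped it near-vertically, swung it upright and set it on the pan, confirming contact by force.
3. I picked the turret off the mat (block measured about 29 × 25 mm, so the smallest one) and released it at the cup's rim.

**Last checks:**
- **Cup:** it is at about (502, 260) mm, roughly 5–10 mm from the pan centre, where 48 mm is allowed. It had not moved in the scene camera after the turret went in.
- **Turret:** it appears inside the cup at pixel (277,191), against an expected (277.5,192). The scene and top cameras no longer detect it on the mat.
- **Gripper:** it is open, about 110 mm above the rim, with no contact force.

**Disagreements and gaps:**
- The first estimate of the cup's position on the pan was about 4 mm off in y compared with the later close look; I used the close one.
- The cup's and pan's positions differed by up to about 10 mm in y between cameras.
- The bystanders were not measured again at the end. There was no unexpected contact force at any point.
- I had used all 12 picture views by then, so the final checks were numerical only.

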